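# Mix a bead blend at the maker's bench

## Task

Make up the bead mix: tip all the round beads out of the cup into the steel bowl and stand the empty cup back upright on the table, and add every big hexagonal bead from the printer's build sheet to the bowl. Once all are in, pull the square-handled wooden rod out of its snug slot in the rack and stir the beads with it, its foot close to the bowl's floor, at least three full times round in circles wide enough to shift the barrel beads that lay there. Leave every bead in the bowl, stand the rod in the stoneware jar with the jar upright, and do not shift the roll of black tape.

Things in the scene. Friction and masses are not known exactly. Their poses are not given: they have to be found in the camera images.
- bowl: steel mixing bowl, held firmly to the table by its suction foot (cannot be lifted or slid); round-bottomed, 66 mm tall, rim 156 mm across (164 mm over its lip), wall 3 mm. Origin: centre of its underside; axes parallel to the world's
- bowl_in (a point): centre of the bowl's flat inner floor, 4 mm above the table; the floor is about 90 mm in diameter, and from it the sides curve up and outward (inner diameter about 114 mm at 12 mm and 138 mm at 34 mm above the table). Axes parallel to the world's
- cup: white plastic cup, loose, 60 g, standing on the table; outer diameter 54 mm at the foot and 61 mm at the rim (about 58 mm at half height), 78 mm tall, wall 3 mm, base 4 mm. Origin: centre of its underside; z axis points out of the mouth. It can be grasped across its sides with the gripper tilted about 45 degrees
- jar: blue stoneware jar for used tools, loose, 0.5 kg, outer diameter 66 mm, 90 mm tall, inner diameter about 55 mm, base 7 mm. Origin: centre of its underside; z up
- rod: plain wooden stirring rod, 145 mm long, 30 g: round shaft 12 mm thick, the top 62 mm a square handle 15 mm thick with flats facing its x and y axes. Origin: centre of its foot; z points up the rod. It stands in the rack's slot, foot about 8 mm above the table, 103 mm of it above the rack; a sprung rubber cheek holds it, so that pulling it straight up takes 5 to 12 N
- rack: fixed black tool rack 46 mm (x) by 130 mm (y) by 50 mm tall, the rod's slot at (0, -40) mm in its frame; two short tool grips fixed in it at (0, 12) and (0, 45) mm stand up to 84 mm above the table. Origin: centre of its underside; z up
- sheet: spring-steel build sheet of a 3D printer, 184 mm square (a 12 mm grip tab on the side facing the robot), 2 mm thick, lying flat and fixed. Origin: centre of its underside
- tape: roll of black electrical tape lying flat, loose, 60 mm in diameter, 19 mm tall: a bystander, not to be shifted. Origin: centre of its underside
- barrel0: short turned wooden barrel bead, 21 mm in diameter, 16 mm tall, 10 g, in the bowl from the start. Origin: its centre; z along its hole
- barrel1: short turned wooden barrel bead, 21 mm in diameter, 16 mm tall, 10 g, in the bowl from the start. Origin: its centre; z along its hole
- barrel2: short turned wooden barrel bead, 21 mm in diameter, 16 mm tall, 10 g, in the bowl from the start. Origin: its centre; z along its hole
- barrel3: short turned wooden barrel bead, 21 mm in diameter, 16 mm tall, 10 g, in the bowl from the start. Origin: its centre; z along its hole
- round0: round white glazed bead, 20 mm in diameter, 10 g, in the cup at the start. Origin: its centre. Some may be absent
- round1: round white glazed bead, 20 mm in diameter, 10 g, in the cup at the start. Origin: its centre. Some may be absent
- round2: round white glazed bead, 20 mm in diameter, 10 g, in the cup at the start. Origin: its centre. Some may be absent
- round3: round white glazed bead, 20 mm in diameter, 10 g, in the cup at the start. Origin: its centre. Some may be absent
- round4: round white glazed bead, 20 mm in diameter, 10 g, in the cup at the start. Origin: its centre. Some may be absent
- round5: round white glazed bead, 20 mm in diameter, 10 g, in the cup at the start. Origin: its centre. Some may be absent
- hex0: big grey printed bead, a hexagonal prism 24 mm across flats (28 mm across corners) and 22 mm tall, 14 g, standing on end on the build sheet. Origin: its centre; z along its hole; flats face its y axis and every 60 degrees from that. Some may be absent
- hex1: big grey printed bead, a hexagonal prism 24 mm across flats (28 mm across corners) and 22 mm tall, 14 g, standing on end on the build sheet. Origin: its centre; z along its hole; flats face its y axis and every 60 degrees from that. Some may be absent
- hex2: big grey printed bead, a hexagonal prism 24 mm across flats (28 mm across corners) and 22 mm tall, 14 g, standing on end on the build sheet. Origin: its centre; z along its hole; flats face its y axis and every 60 degrees from that. Some may be absent
- hex3: big grey printed bead, a hexagonal prism 24 mm across flats (28 mm across corners) and 22 mm tall, 14 g, standing on end on the build sheet. Origin: its centre; z along its hole; flats face its y axis and every 60 degrees from that. Some may be absent

How it is judged:
By the outcome, as a careful person would: the job done as asked, in the order asked, and still so for the second after the job is handed in, with the robot touching nothing.
Of hex0, hex1, hex2, hex3 only 2 to 4 are there at a start; the rules pass over those that are not, and their reading is None.
Of round3, round4, round5 only 1 to 3 are there at a start; the rules pass over those that are not, and their reading is None.
At some moment in a run one of hex0, hex1, hex2, hex3 may be knocked a few centimetres aside while the robot is not near it.
It also fails if it takes over 192 s, if anything falls off the work surface, if the arm or the gripper's body presses on something with over 40 N, if the wrist force passes 120 N, or if a joint passes its speed limit or range.

## Robot

A 7-joint arm with a two-finger parallel gripper is mounted at the origin on the work surface. World frame = base frame: x ahead of the robot, y to its left, z up, the work surface at z = 0. Lengths are in mm, angles in rad, forces in N, time in s.
With the tool pointing down it reaches from about 400 to 875 mm from the base axis. Payload 4.4 kg.
Tool frame: the origin (TCP) lies between the finger pads; the fingertips stand 22 mm ahead of it and the grasp point (between the pads) lies 3 mm ahead of it; z points along the fingers, y is the line along which they close (so a half turn about z gives the same grasp; the last joint's range is limited). The gripper opens to 85 mm and grips with 20 to 120 N. Pads are 22 mm wide; open, the fingers measure 114 mm over their backs; the gripper's body (76 mm by 85 mm) begins 54 mm behind the grasp point. The pads swing forward as they close: fully open they stand 13 mm farther back than shut.
Start: joints at [1.244, 0.628, 0.038, 1.517, -0.027, 0.996, -0.02], TCP at [167.631, -628.026, 253.313] pointing down, gripper open.
Joint ranges: [-3.06, 3.06], [-0.37, 2.12], [-1.25, 1.32], [0.18, 2.47], [-1.1, 4.24], [0.23, 1.98], [-2.94, 2.94]. Speed limits (rad/s): [2.57, 2.57, 3.14, 3.14, 3.14, 3.14, 3.14].

## Interface

Orientations are given as [roll, pitch, yaw] about the fixed x, y, z axes, in that order (R = Rz(yaw) Ry(pitch) Rx(roll)).
In Python, from cell import ctrl gives the robot as it stands.
- The arm moves only by the tool step_arm, never from a script. Its argument "plan" is a list of rows, each an object of numbers: "dx", "dy", "dz": the shift along the tool's x, y, z scaled (see below); "ax", "ay", "az": the turn, a rotation vector about the tool's x, y, z scaled (see below); "gripper": the opening, from 0 (shut) to 1 (fully open). A call has 1 to 20 rows; each row shifts and turns the commanded pose from where the row before left it, along the tool's axes as they then stand; what a row does not reach is not made up. The controller multiplies each number of a shift by 0.3 m and each number of a turn by 90 degrees. A row lasts 1/8 s, in which the tool goes at most 62.5 mm and 10.7 degrees, less where a joint would pass 70% of its speed; a pose out of reach is approached as far as the arm can. A call with a number of a shift or a turn outside -1 to 1 is refused whole. A call with a gripper value outside its range is refused whole. The fingers move at their own pace and stop on an object; the grip force is fixed at half the most. Time passes only in rows, so rows that do not move let the fingers close. It gives the time, the measured TCP pose, the force, the opening and the grip force at its end, in the units of the state.
- ctrl.read_state(): the state, without advancing time (a new reading comes with each control period).
- ctrl.get_image(name): name is "side" or "top" or "wrist"; returns a dict with "color" (384x512x3 uint8, red, green, blue), "range_z" (384x512 float32, mm along the optical axis (not along the pixel's ray), 0 where there is no reading), "fx", "fy", "cx", "cy" (pixels), "T" (4x4, takes a point from camera to world coordinates); the wrist camera has in their place "T_tool_cam" (4x4, takes a point from camera to tool coordinates, whose origin is the TCP and whose axes are the flange's). Camera axes: x right, y down, z forward; pixel columns grow to the right and rows downward; lengths in mm; the calibration is good to about 2 mm. A picture is of the moment at which its call begins: read the wrist's pose just before it.
- ctrl.finish_job(): hands the job in; it is judged then, once.
The state is a dict: "clock": time; "qpos": joint angles; "qd": joint speeds; "tau": joint torques, N m; "eef_pos": TCP position; "tool_rot": TCP orientation; "force": force on the tool from outside, world axes, zero at the start; "torque": the same for the moment, N m; "width": finger opening in mm; "gripper_force": force on a finger pad.
Only numpy, scipy, OpenCV 4.12 (cv2) and the standard library are available. Lean on these libraries where they do the work, as an engineer would, in place of code of your own. Each camera call takes 0.05 s, during which the arm holds its last target. There are 200 camera calls.

## Working session

There is one attempt and no reset: what is moved stays moved. The work goes in short steps, Python scripts to look and compute and a tool call to move; the robot and the scene stay as the last step left them, time stands still between calls to the robot, and variables do not carry over. Pictures are saved under pics/ and viewed, at most 15 in all, crops included, and the job is handed in when it is done.

Besides the shell and the picture viewer there is one more tool, called after ">>>" as name(argument=value, ...) on one line, values as JSON. step_arm: Moves the arm, as the interface text tells. Shifts and turns lie within -1 to 1; 1 stands for 0.3 m of shift or 90 degrees of turn. Its arguments: {"type":"object","properties":{"plan":{"type":"array"}},"required":["plan"]}

```bash
mkdir -p pics; ls
cat > h.py <<'E'
import numpy as np, cv2, pickle
from scipy.spatial.transform import Rotation as R
from cell import ctrl
def shot(name,tag):
    s=ctrl.read_state(); im=ctrl.get_image(name)
    if name=="wrist":
        T=np.eye(4);T[:3,:3]=R.from_euler('xyz',s['tool_rot']).as_matrix();T[:3,3]=s['eef_pos'];im['T']=T@im['T_tool_cam']
    pickle.dump(im,open(f'pics/{tag}.pkl','wb'))
    cv2.imwrite(f'pics/{tag}.png',im['color'][:,:,::-1]); return im
def load(tag): return pickle.load(open(f'pics/{tag}.pkl','rb'))
def cloud(im):
    z=im['range_z'];v,u=np.mgrid[:z.shape[0],:z.shape[1]]
    p=np.stack([(u-im['cx'])/im['fx']*z,(v-im['cy'])/im['fy']*z,z],-1)@im['T'][:3,:3].T+im['T'][:3,3]
    p[z==0]=np.nan; return p
def ray(im,u,v,h):
    d=im['T'][:3,:3]@np.array([(u-im['cx'])/im['fx'],(v-im['cy'])/im['fy'],1]);o=im['T'][:3,3]
    return o+d*(h-o[2])/d[2]
E
python3 - <<'E'
from h import *
s=ctrl.read_state(); print({k:np.round(v,3) for k,v in s.items()})
a=shot('top','top0');b=shot('side','side0')
for i in(a,b): print(i['fx'],i['cx'],i['cy'],np.round(i['T'],3).tolist())
big=np.hstack([a['color'],b['color']])[:,:,::-1]
cv2.imwrite('pics/both0.png',cv2.resize(a['color'][:,:,::-1],(800,600)))
w=shot('wrist','w0'); print(np.round(w['T_tool_cam'],3).tolist(),w['fx'])
E
```

```text
pics
{'clock': np.float64(0.0), 'qpos': array([ 1.244,  0.629,  0.038,  1.518, -0.027,  0.996, -0.02 ]), 'qd': array([ 0.001, -0.002,  0.001,  0.001,  0.   ,  0.   ,  0.001]), 'tau': array([ 1.0000e-03, -5.6340e+01,  1.2260e+00, -1.9344e+01,  1.1000e-02,
        1.1000e-02,  0.0000e+00]), 'eef_pos': array([ 167.481, -627.435,  252.399]), 'tool_rot': array([-3.14 ,  0.   ,  0.261]), 'force': array([0.65 , 0.488, 0.151]), 'torque': array([0.033, 0.025, 0.058]), 'gripper_force': np.float64(0.0), 'width': np.float64(85.497)}
402.25642254919757 258.00412295989213 202.31508517330704 [[0.012, -0.989, 0.145, 404.213], [-1.0, -0.014, -0.013, -0.474], [0.015, -0.145, -0.989, 990.985], [0.0, 0.0, 0.0, 1.0]]
474.4544839952635 252.06517722603616 190.4033944871693 [[0.952, -0.184, 0.243, 237.75], [-0.304, -0.515, 0.802, -963.799], [-0.023, -0.837, -0.546, 704.885], [0.0, 0.0, 0.0, 1.0]]
[[-0.001, -0.955, -0.297, 75.947], [1.0, -0.001, -0.0, 0.205], [0.0, -0.297, 0.955, -121.812], [0.0, 0.0, 0.0, 1.0]] 280.5734105347044
```

View pics/both0.png

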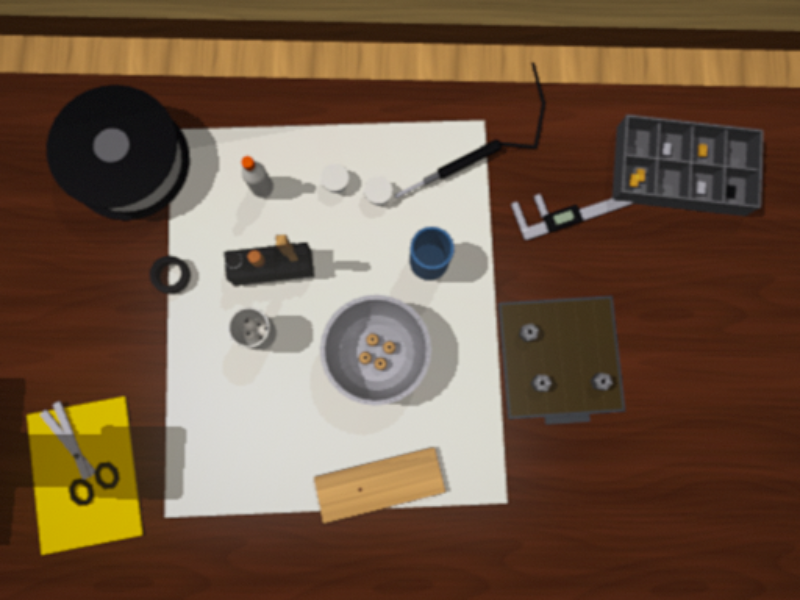

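View pics/side0.png

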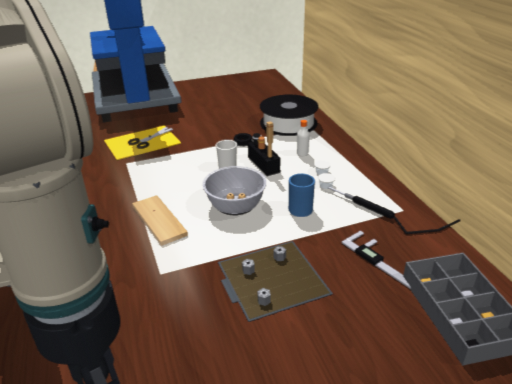

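The top view (800×600) shows the bowl at (375,349), cup at (250,327), jar at (431,252), rack at (268,263) with the rod at (284,243), tape at (170,274), and three hexes at (530,331), (542,382), (603,381).

Run:
```python
from h import *
im=load('top0');P=cloud(im)
def circ(c,r,lo,hi,name):
    u,v=np.array(c)/1.5625
    vv,uu=np.mgrid[:384,:512]
    m=(np.hypot(uu-u,vv-v)<r/1.5625)&(P[...,2]>lo)&(P[...,2]<hi)
    q=P[m][:,:2]
    (cx,cy),rad=cv2.minEnclosingCircle(q.astype(np.float32))
    A=np.c_[2*q,np.ones(len(q))];s=np.linalg.lstsq(A,(q**2).sum(1),rcond=None)[0]
    z=P[m][:,2]
    print(name,len(q),'minenc',round(cx,1),round(cy,1),round(rad,1),'lsq',s[:2].round(1),round(np.sqrt(s[2]+s[0]**2+s[1]**2),1),'z',np.percentile(z,[5,50,95]).round(1))
circ((375,349),75,60,72,'bowl')
circ((250,327),35,70,86,'cup')
circ((431,252),45,84,96,'jar')
circ((170,274),35,12,26,'tape')
for i,c in enumerate([(530,331),(542,382),(603,381)]): circ(c,18,17,32,'hex%d'%i)
circ((268,263),70,42,56,'rack');
m=np.zeros((384,512),bool);m[140:190,135:210]=1
for lo,hi in((44,55),(70,100),(100,170)):
    q=P[m&(P[...,2]>lo)&(P[...,2]<hi)]; print(lo,len(q),q.min(0).round(0) if len(q) else'',q.max(0).round(0) if len(q) else '',q.mean(0).round(1) if len(q) else '')
q=P[m&(P[...,2]>44)&(P[...,2]<55)][:,:2]; print(cv2.minAreaRect(q.astype(np.float32)))
for c in [(560,340),(300,400),(600,480)]: print(P[int(c[1]/1.5625),int(c[0]/1.5625)].round(1))
# crops
a=im['color'][:,:,::-1]
sh=shot
c1=cv2.resize(a[140:225,140:215],None,fx=5,fy=5,interpolation=cv2.INTER_CUBIC)
c2=cv2.resize(a[185:275,310:405],None,fx=4,fy=4.72,interpolation=cv2.INTER_CUBIC)
cv2.imwrite('pics/crop0.png',np.hstack([c1[:424],c2[:424]]))
```

```text
bowl 739 minenc 490.3 27.1 81.7 lsq [490.1  27. ] 77.5 z [61.3 66.1 68.8]
cup 141 minenc 519.2 213.2 30.6 lsq [519.  212.5] 28.6 z [72.1 77.3 79.9]
jar 192 minenc 639.3 -54.5 33.0 lsq [638.9 -54.1] 30.2 z [86.  89.4 92.2]
tape 303 minenc 609.9 355.4 30.2 lsq [608.8 354.8] 25.0 z [14.  18.1 21.4]
hex0 87 minenc 524.5 -210.8 13.2 lsq [ 524.2 -210.5] 9.1 z [20.2 23.7 26.5]
hex1 93 minenc 446.2 -228.7 13.7 lsq [ 446.1 -228.3] 9.3 z [20.7 24.3 26.3]
hex2 97 minenc 449.1 -322.5 13.3 lsq [ 449.3 -322.2] 9.5 z [20.4 23.9 27.2]
rack 752 minenc 593.0 191.7 82.5 lsq [595.8 190. ] 49.8 z [45.4 49.4 52.6]
44 701 [594. 129.  44.] [655. 261.  55.] [622.1 190.5  49.3]
70 179 [608. 151.  70.] [633. 254.  97.] [620.8 220.9  79.7]
100 107 [623. 149. 100.] [638. 163. 157.] [628.1 154.6 137.1]
((625.5498046875, 196.05819702148438), (47.46778106689453, 130.34564208984375), 7.503719806671143)
[ 515.6 -262.1    2.7]
[414.8 145.    3.5]
[ 298.8 -319.7    2.1]
```

View pics/crop0.png

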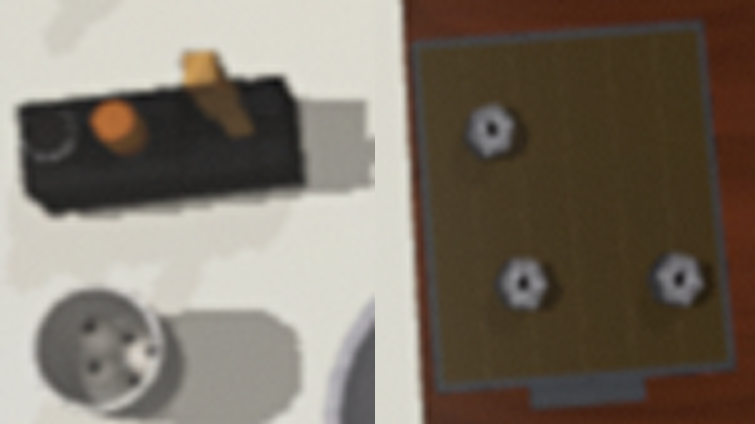

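>>> step_arm(plan=[{"dx":0.133,"dy":-0.067,"gripper":1},{"dx":0.133,"dy":-0.067,"gripper":1},{"dx":0.133,"dy":-0.067,"gripper":1},{"dx":0.133,"dy":-0.067,"gripper":1},{"dx":0.133,"dy":-0.067,"gripper":1},{"dx":0.133,"dy":-0.067,"gripper":1},{"dx":0.133,"dy":-0.067,"gripper":1},{"dx":0.133,"dy":-0.067,"gripper":1},{"dx":0.133,"dy":-0.067,"gripper":1},{"dx":0.133,"dy":-0.067,"gripper":1},{"dx":0.03,"dy":-0.14,"gripper":1},{"dx":0.03,"dy":-0.14,"gripper":1},{"dx":0.03,"dy":-0.14,"gripper":1},{"dx":0.03,"dy":-0.14,"gripper":1},{"dx":0.03,"dy":-0.14,"gripper":1},{"dx":0.03,"dy":-0.14,"gripper":1},{"dx":0.03,"dy":-0.14,"gripper":1},{"dx":0.03,"dy":-0.14,"gripper":1},{"dx":0.03,"dy":-0.14,"gripper":1},{"dx":0.03,"dy":-0.14,"gripper":1}])

```text
invalid input
```

>>> step_arm(plan=[{"dx":0.13,"dy":-0.07,"dz":0,"ax":0,"ay":0,"az":0,"gripper":1}])

```text
clock: 0.28
eef_pos: [196.2, -599.5, 252.7]
tool_rot: [3.141, 0.003, 0.254]
force: [1.5, 1.4, 0.2]
width: 85.8
gripper_force: 0.0
```

>>> step_arm(plan=[{"dx":0.13,"dy":-0.07,"dz":0,"ax":0,"ay":0,"az":0,"gripper":1},{"dx":0.13,"dy":-0.07,"dz":0,"ax":0,"ay":0,"az":0,"gripper":1},{"dx":0.13,"dy":-0.07,"dz":0,"ax":0,"ay":0,"az":0,"gripper":1},{"dx":0.13,"dy":-0.07,"dz":0,"ax":0,"ay":0,"az":0,"gripper":1},{"dx":0.13,"dy":-0.07,"dz":0,"ax":0,"ay":0,"az":0,"gripper":1},{"dx":0.13,"dy":-0.07,"dz":0,"ax":0,"ay":0,"az":0,"gripper":1},{"dx":0.13,"dy":-0.07,"dz":0,"ax":0,"ay":0,"az":0,"gripper":1},{"dx":0.13,"dy":-0.07,"dz":0,"ax":0,"ay":0,"az":0,"gripper":1},{"dx":0.13,"dy":-0.07,"dz":0,"ax":0,"ay":0,"az":0,"gripper":1},{"dx":0.03,"dy":-0.14,"dz":0,"ax":0,"ay":0,"az":0,"gripper":1},{"dx":0.03,"dy":-0.14,"dz":0,"ax":0,"ay":0,"az":0,"gripper":1},{"dx":0.03,"dy":-0.14,"dz":0,"ax":0,"ay":0,"az":0,"gripper":1},{"dx":0.03,"dy":-0.14,"dz":0,"ax":0,"ay":0,"az":0,"gripper":1},{"dx":0.03,"dy":-0.14,"dz":0,"ax":0,"ay":0,"az":0,"gripper":1},{"dx":0.03,"dy":-0.14,"dz":0,"ax":0,"ay":0,"az":0,"gripper":1},{"dx":0.03,"dy":-0.14,"dz":0,"ax":0,"ay":0,"az":0,"gripper":1},{"dx":0.03,"dy":-0.14,"dz":0,"ax":0,"ay":0,"az":0,"gripper":1},{"dx":0.03,"dy":-0.14,"dz":0,"ax":0,"ay":0,"az":0,"gripper":1},{"dx":0.03,"dy":-0.14,"dz":0,"ax":0,"ay":0,"az":0,"gripper":1}])

```text
clock: 2.65
eef_pos: [468.7, 105.8, 253.3]
tool_rot: [3.142, -0.0, 0.261]
force: [1.5, -0.8, -0.1]
width: 85.0
gripper_force: 0.0
```

>>> step_arm(plan=[{"dx":0,"dy":0,"dz":0,"ax":0,"ay":0,"az":-0.11,"gripper":1},{"dx":0,"dy":0,"dz":0,"ax":0,"ay":0,"az":-0.11,"gripper":1},{"dx":0,"dy":0,"dz":0,"ax":0,"ay":0,"az":-0.11,"gripper":1},{"dx":0,"dy":0,"dz":0,"ax":0,"ay":0,"az":-0.11,"gripper":1},{"dx":0,"dy":0,"dz":0,"ax":0,"ay":0,"az":-0.11,"gripper":1},{"dx":0,"dy":0,"dz":0,"ax":0,"ay":0,"az":-0.11,"gripper":1},{"dx":0,"dy":0,"dz":0,"ax":0,"ay":0,"az":-0.11,"gripper":1},{"dx":0,"dy":0,"dz":0,"ax":0,"ay":0,"az":-0.11,"gripper":1},{"dx":0,"dy":0,"dz":0,"ax":0,"ay":0,"az":-0.11,"gripper":1},{"dx":0,"dy":0,"dz":0,"ax":0,"ay":0,"az":-0.11,"gripper":1},{"dx":0,"dy":0,"dz":0,"ax":0,"ay":0,"az":-0.11,"gripper":1},{"dx":0,"dy":0,"dz":0,"ax":0,"ay":0,"az":-0.11,"gripper":1},{"dx":0,"dy":0,"dz":0,"ax":0,"ay":0,"az":-0.11,"gripper":1},{"dx":0,"dy":0,"dz":0,"ax":0,"ay":0,"az":-0.11,"gripper":1},{"dx":0,"dy":0,"dz":0,"ax":0,"ay":0,"az":-0.11,"gripper":1},{"dx":0,"dy":0,"dz":0,"ax":0,"ay":0,"az":-0.11,"gripper":1},{"dx":0,"dy":0,"dz":0,"ax":0,"ay":0,"az":-0.11,"gripper":1},{"dx":0,"dy":0,"dz":0,"ax":0,"ay":0,"az":-0.11,"gripper":1},{"dx":0,"dy":0,"dz":0,"ax":0,"ay":0,"az":-0.11,"gripper":1}])

```text
clock: 5.03
eef_pos: [468.9, 104.2, 253.2]
tool_rot: [-3.141, -0.0, -2.734]
force: [0.3, 0.1, -0.2]
width: 85.4
gripper_force: 0.0
```

>>> step_arm(plan=[{"dx":0,"dy":0,"dz":0,"ax":0,"ay":-0.11,"az":0,"gripper":1},{"dx":0,"dy":0,"dz":0,"ax":0,"ay":-0.11,"az":0,"gripper":1},{"dx":0,"dy":0,"dz":0,"ax":0,"ay":-0.11,"az":0,"gripper":1},{"dx":0,"dy":0,"dz":0,"ax":0,"ay":-0.11,"az":0,"gripper":1},{"dx":0,"dy":0,"dz":0,"ax":0,"ay":-0.11,"az":0,"gripper":1},{"dx":0,"dy":0,"dz":0,"ax":0,"ay":0,"az":0,"gripper":1}])

```text
clock: 5.78
eef_pos: [478.5, 75.4, 246.7]
tool_rot: [-3.049, 0.486, -2.738]
force: [1.3, 0.3, 0.3]
width: 85.8
gripper_force: 0.0
```

```bash
cat >> h.py <<'E'
def rel(pos,Rt=None):
    """total turn (tool axes, /90deg) then shift (tool axes after turn, /0.3m) from measured pose to target TCP"""
    s=ctrl.read_state();R0=R.from_euler('xyz',s['tool_rot'])
    if Rt is None: Rt=R0
    print('turn',((R0.inv()*Rt).as_rotvec()/(np.pi/2)).round(3),'shift',(Rt.inv().apply(np.array(pos)-s['eef_pos'])/300).round(3))
def down(yaw): return R.from_euler('xyz',[np.pi,0,yaw])
def tilt(az,g):  # camera below, tool points out along az, g deg below horizontal
    return down(az+np.pi)*R.from_rotvec([0,-np.radians(90-g),0])
E
python3 - <<'E'
from h import *
s=ctrl.read_state(); print(s['clock'],s['eef_pos'],s['tool_rot'],s['qpos'].round(2))
az=.389
Rt=tilt(az,40); z=Rt.apply([0,0,1]);print(z)
g=np.array([519,213,43])
rel(g-3*z-120*z,Rt); rel(g-3*z,Rt)
E
```

```text
5.775 [478.49684307  75.38782973 246.65681423] [-3.04938458  0.48559833 -2.73751042] [ 0.49  0.38 -0.92  2.37  1.54  0.36  0.19]
[ 0.70881233  0.29053256 -0.64278761]
turn [-0.052 -0.246  0.019] shift [0.328 0.373 0.255]
turn [-0.052 -0.246  0.019] shift [0.328 0.373 0.655]
```

```bash
cat > fit.py <<'E'
from h import *
import itertools
from scipy.optimize import least_squares
S=[([1.244,.628,.038,1.517,-.027,.996,-.02],[167.631,-628.026,253.313],[-3.14,0,.261]),
([ 0.49,0.38,-0.92,2.37,1.54,0.36,0.19],[478.497,75.388,246.657],[-3.04938458,0.48559833,-2.73751042])]
s=ctrl.read_state(); S[1]=(s['qpos'],s['eef_pos'],s['tool_rot'])
I=np.eye(3)
def fk(q,p,sg):
    c,L1,L2,a,b,L3,aw,Lt,c7=p
    r=lambda ax,t:R.from_rotvec(I[ax]*t)
    M=r(2,c+sg[0]*q[0]); x=np.array([0,0,L1])
    M=M*r(1,q[1]); x=x+M.apply([0,0,L2])
    M=M*r(2,sg[1]*q[2]); x=x+M.apply([a,0,0])
    M=M*r(1,q[3]); x=x+M.apply([b,0,L3])
    M=M*r(2,sg[2]*q[4])*r(1,q[5]); x=x+M.apply([aw,0,Lt])
    return x,M*r(2,sg[3]*q[6]+c7)
if __name__=='__main__':
    def res(p,sg):
        o=[]
        for q,x,e in S:
            X,M=fk(q,p,sg); o+=list(X-x)+list(300*(M.inv()*R.from_euler('xyz',e)).as_rotvec())
        return np.array(o+[0.02*(p[1]-350),.02*(p[2]-380),.02*(p[5]-380),.02*(p[7]-300),.05*p[3],.05*p[4],.05*p[6]])
    out=[]
    for sg in itertools.product([1,-1],repeat=4):
        for c7 in(0,1.57,3.14,-1.57):
          for c in(0,3.14,-2.55):
            f=least_squares(res,[c,350,380,0,0,380,0,300,c7],args=(sg,),loss='soft_l1'); out.append((f.cost,sg,f.x))
    out.sort(key=lambda t:t[0])
    for o in out[:6]: print(round(o[0],2),o[1],o[2].round(3).tolist())
E
python3 fit.py
```

```text
9.31 (-1, -1, -1, -1) [383.231, 331.509, 553.86, 4.15, 2.355, 395.854, 10.154, 307.096, -388.027]
9.31 (-1, -1, -1, -1) [-0.043, 331.509, 553.86, 4.15, 2.355, 395.854, 10.154, 307.096, 1.53]
9.31 (-1, -1, -1, -1) [-408.45, 331.509, 553.86, 4.15, 2.355, 395.854, 10.154, 307.096, 567.017]
9.31 (-1, -1, -1, -1) [-0.043, 331.509, 553.86, 4.15, 2.355, 395.854, 10.154, 307.096, 661.265]
9.31 (-1, -1, -1, -1) [-0.043, 331.509, 553.86, 4.15, 2.355, 395.854, 10.154, 307.096, -4.753]
9.31 (-1, -1, -1, -1) [527.744, 331.509, 553.86, 4.15, 2.355, 395.854, 10.154, 307.096, -532.54]
```

```bash
cat > log.py <<'E'
from h import *
import json
s=ctrl.read_state(); open('log.jsonl','a').write(json.dumps([list(s['qpos']),list(s['eef_pos']),list(s['tool_rot'])])+'\n')
print(round(s['clock'],1),s['qpos'].round(2),s['eef_pos'].round(0),s['tool_rot'].round(2),s['force'].round(1))
E
python3 log.py
```

```text
5.8 [ 0.49  0.38 -0.92  2.37  1.54  0.36  0.19] [478.  75. 247.] [-3.05  0.49 -2.74] [1.3 0.3 0.3]
```

>>> step_arm(plan=[{"dx":-0.1,"dy":0.03,"dz":0,"ax":0,"ay":0.1,"az":0,"gripper":1},{"dx":-0.1,"dy":0.03,"dz":0,"ax":0.02,"ay":0.1,"az":0,"gripper":1},{"dx":-0.1,"dy":0.03,"dz":0,"ax":0.02,"ay":0.1,"az":0,"gripper":1},{"dx":0,"dy":0,"dz":0,"ax":0,"ay":0,"az":0,"gripper":1}])

```text
clock: 6.28
eef_pos: [540.8, 103.3, 269.3]
tool_rot: [-2.971, 0.201, -2.791]
force: [-0.1, -0.2, -0.8]
width: 85.2
gripper_force: 0.0
```

```bash
python3 log.py
```

```text
6.3 [ 0.27  0.5  -0.88  1.96  0.82  0.85  0.83] [541. 103. 269.] [-2.97  0.2  -2.79] [-0.1 -0.2 -0.8]
```

>>> step_arm(plan=[{"dx":0,"dy":0,"dz":0,"ax":0.11,"ay":0,"az":0,"gripper":1},{"dx":0,"dy":0,"dz":0,"ax":0.11,"ay":0,"az":0,"gripper":1},{"dx":0,"dy":0,"dz":0,"ax":0,"ay":0,"az":0,"gripper":1}])

```text
clock: 6.65
eef_pos: [535.0, 103.1, 266.3]
tool_rot: [-2.622, 0.193, -2.782]
force: [-0.0, 0.5, 0.1]
width: 85.5
gripper_force: 0.0
```

```bash
python3 log.py
```

```text
6.7 [-0.09  0.53 -0.69  1.99  1.05  1.09  0.47] [535. 103. 266.] [-2.62  0.19 -2.78] [-0.   0.5  0.1]
```

>>> step_arm(plan=[{"dx":0,"dy":0,"dz":0,"ax":0.11,"ay":0,"az":0,"gripper":1},{"dx":0,"dy":0,"dz":0,"ax":0.11,"ay":0,"az":0,"gripper":1},{"dx":0,"dy":0,"dz":0,"ax":0.11,"ay":0,"az":0,"gripper":1},{"dx":0,"dy":0,"dz":0,"ax":0,"ay":0,"az":0,"gripper":1}])

```text
clock: 7.15
eef_pos: [536.2, 98.3, 264.6]
tool_rot: [-2.103, 0.189, -2.792]
force: [-0.1, -0.4, 0.6]
width: 85.5
gripper_force: 0.0
```

```bash
python3 log.py
python3 - <<'E'
import fit,json,itertools
from fit import *
S=fit.S[:1]+[tuple(json.loads(l)) for l in open('log.jsonl')]
def fk(q,p,sg):
    c,L1,L2,a,b,L3,aw,Lt,c7,y2,y4,y6=p
    r=lambda ax,t:R.from_rotvec(I[ax]*t)
    M=r(2,c+sg[0]*q[0]); x=np.array([0,0,L1])
    M=M*r(1,q[1]); x=x+M.apply([0,y2,L2])
    M=M*r(2,sg[1]*q[2]); x=x+M.apply([a,0,0])
    M=M*r(1,q[3]); x=x+M.apply([b,y4,L3])
    M=M*r(2,sg[2]*q[4])*r(1,q[5]); x=x+M.apply([aw,y6,Lt])
    return x,M*r(2,sg[3]*q[6]+c7)
def res(p,sg):
    o=[]
    for q,x,e in S:
        X,M=fk(q,p,sg); o+=list(X-x)+list(300*(M.inv()*R.from_euler('xyz',e)).as_rotvec())
    return np.array(o+list(.01*np.array(p[1:8]-np.array([350,400,0,0,400,0,300])))+list(.05*p[9:]))
out=[]
for sg in itertools.product([1,-1],repeat=4):
  for c7 in(0,1.57,3.14,-1.57):
    f=least_squares(res,[0,350,450,0,0,380,0,300,c7,0,0,0],args=(sg,),loss='soft_l1'); out.append((f.cost,sg,f.x,f.fun))
out.sort(key=lambda t:t[0])
for o in out[:2]: print(round(o[0],2),o[1],o[2].round(3).tolist())
print(out[0][3].round(1))
E
```

```text
7.2 [-0.44  0.74 -0.49  1.94  1.19  1.54  0.16] [536.  98. 265.] [-2.1   0.19 -2.79] [-0.1 -0.4  0.6]
1.7 (-1, -1, -1, -1) [-0.0, 336.464, 558.696, 0.287, 0.289, 382.109, 0.103, 327.764, 1.571, -11.626, -16.061, -0.751]
1.7 (-1, -1, -1, -1) [-0.0, 336.464, 558.696, 0.287, 0.289, 382.109, 0.103, 327.764, 887.5, -11.626, -16.061, -0.751]
[ 0.  -0.1  0.   0.8 -0.1  0.1  0.1  0.1  0.1 -0.  -0.  -0.  -0.  -0.1
 -0.1 -0.  -0.  -0.  -0.  -0.  -0.  -0.  -0.  -0.  -0.1  0.   0.  -0.
 -0.  -0.  -0.1  1.6  0.   0.  -0.2  0.   0.3 -0.6 -0.8 -0. ]
```

```bash
cat > kin.py <<'E'
from h import *
from scipy.optimize import least_squares
P_=[0,336.464,558.696,.287,.289,382.109,.103,327.764,np.pi/2,-11.626,-16.061,-.751]
LO=np.array([-3.06,-.37,-1.25,.18,-1.1,.23,-2.94]);HI=np.array([3.06,2.12,1.32,2.47,4.24,1.98,2.94])
I=np.eye(3)
def fk(q):
    c,L1,L2,a,b,L3,aw,Lt,c7,y2,y4,y6=P_
    r=lambda ax,t:R.from_rotvec(I[ax]*t)
    M=r(2,-q[0]); x=np.array([0,0,L1])
    M=M*r(1,q[1]); x=x+M.apply([0,y2,L2])
    M=M*r(2,-q[2]); x=x+M.apply([a,0,0])
    M=M*r(1,q[3]); x=x+M.apply([b,y4,L3])
    M=M*r(2,-q[4])*r(1,q[5]); x=x+M.apply([aw,y6,Lt])
    return x,M*r(2,-q[6]+c7)
def ik(x,Rt,q0,w=.5):
    m=.05
    def f(q):
        X,M=fk(q); return np.r_[(X-x)/10,30*(M.inv()*Rt).as_rotvec(),.01*w*(q-q0)]
    s=least_squares(f,np.clip(q0,LO+m+.01,HI-m-.01),bounds=(LO+m,HI-m))
    X,M=fk(s.x); return s.x,np.linalg.norm(X-x),np.degrees(np.linalg.norm((M.inv()*Rt).as_rotvec()))
def track(q,x0,R0,x1,R1,n=10):
    rv=(R0.inv()*R1).as_rotvec();worst=0;dq=0
    for i in range(1,n+1):
        qn,e,a=ik(x0+(x1-x0)*i/n,R0*R.from_rotvec(rv*i/n),q,1); worst=max(worst,e+3*a);dq=max(dq,abs(qn-q).max());q=qn
    return q,worst,dq
E
python3 - <<'E'
from kin import *
q0=ctrl.read_state()['qpos']; cup=np.array([519,213,43.]);bowl=np.array([490,27,0.])
rng=np.random.default_rng(0); out=[]
for phi in np.radians(np.arange(-180,180,30)):
  for g in(45,):
    for fl in(0,1):
      # tool z horizontal dir phi; tool x = down-ish (fl=0) or up (fl=1)
      Rt=tilt(phi,g)*R.from_rotvec([0,0,np.pi*fl]); z=Rt.apply([0,0,1])
      q,e,a=ik(cup-3*z,Rt,q0)
      if e>1 or a>1: continue
      q2,e2,a2=ik(cup-123*z,Rt,q)
      if e2>1 or a2>1: continue
      cz=Rt.inv().apply([0,0,1.])
      best=None
      for k in range(6):
        def f(p):
            X,M=fk(p); c=M.apply(cz); mouth=X+M.apply([0,0,3])+c*36; t=M.apply([0,0,1]); cam=X+M.apply([90,0,-110])
            return np.r_[(mouth[:2]-bowl[:2])/10,min(0,(mouth[2]-100)/10),max(0,(mouth[2]-130)/10),10*max(0,c[2]+.55),5*max(0,t[2]+.1),min(0,(cam[2]-110)/10),.1*(p-q)]
        s=least_squares(f,np.clip(q+rng.normal(0,.4*k,7),LO+.1,HI-.1),bounds=(LO+.08,HI-.08))
        if best is None or s.cost<best[0]: best=(s.cost,s.x,s.fun)
      c,p,fun=best; X,M=fk(p)
      out.append((c,np.degrees(phi),g,fl,q.round(2),q2.round(2),p.round(2),X.round(0),M.apply([0,0,1]).round(2),M.apply(cz).round(2),(M.apply([1,0,0])).round(2)))
out.sort(key=lambda t:t[0])
for o in out[:7]: print(*o[:4],*[list(map(float,v)) for v in o[4:]],sep=' | ')
E
```

```text
0.01643202775889741 | 90.0 | 45 | 0 | [0.67, 1.37, -1.2, 2.0, 1.05, 0.43, 2.23] | [0.82, 1.17, -1.2, 1.98, 0.51, 0.54, 2.72] | [1.18, 1.59, -1.1, 1.95, -0.22, 0.66, 1.08] | [482.0, 53.0, 120.0] | [0.15, 0.98, -0.1] | [0.21, -0.81, -0.55] | [-0.45, 0.16, 0.88]
0.020692233306940342 | 59.99999999999999 | 45 | 0 | [0.63, 1.39, -1.2, 2.31, 2.45, 0.63, 0.45] | [0.82, 1.11, -1.2, 2.42, 2.41, 0.4, 0.39] | [-0.45, 1.3, -0.43, 2.39, 1.68, 1.9, 0.86] | [505.0, 4.0, 120.0] | [0.73, -0.66, -0.17] | [-0.47, 0.69, -0.55] | [-0.07, -0.32, 0.95]
0.021679468422091182 | -29.999999999999996 | 45 | 0 | [-0.38, 1.1, -0.74, 2.17, 1.76, 1.41, -1.4] | [-0.5, 0.94, -0.87, 2.21, 1.51, 1.46, -1.4] | [-0.62, 1.33, -0.21, 2.39, 1.66, 1.75, 0.54] | [500.0, 2.0, 120.0] | [0.75, -0.66, -0.1] | [-0.35, 0.76, -0.55] | [-0.25, -0.42, 0.87]
0.02183978995411792 | -59.99999999999999 | 45 | 0 | [-0.6, 1.02, -0.39, 1.85, 1.21, 1.19, -1.36] | [-0.7, 0.91, -0.47, 1.77, 1.04, 1.35, -1.27] | [-0.81, 1.32, 0.03, 2.39, 1.67, 1.49, 0.5] | [500.0, 2.0, 120.0] | [0.74, -0.66, -0.1] | [-0.35, 0.76, -0.55] | [-0.25, -0.41, 0.87]
0.022348766638743994 | -119.99999999999999 | 45 | 0 | [-0.54, 1.15, -0.16, 1.28, 0.42, 1.5, -1.39] | [-0.6, 1.16, -0.17, 0.97, 0.39, 1.79, -1.32] | [0.55, 1.51, -1.03, 1.21, 0.02, 1.9, 0.05] | [476.0, 50.0, 150.0] | [-0.84, 0.54, -0.1] | [0.46, -0.69, -0.55] | [0.18, 0.45, 0.88]
0.02495034695532767 | -90.0 | 45 | 0 | [-0.63, 1.08, -0.22, 1.54, 0.74, 1.3, -1.28] | [-0.71, 1.02, -0.25, 1.34, 0.66, 1.53, -1.2] | [-0.82, 1.32, 0.04, 2.39, 1.67, 1.48, 0.5] | [500.0, 2.0, 120.0] | [0.74, -0.66, -0.1] | [-0.35, 0.76, -0.55] | [-0.25, -0.41, 0.87]
0.02688217339344071 | -180.0 | 45 | 0 | [-0.26, 1.18, -0.11, 1.19, -0.14, 1.52, -1.86] | [-0.25, 1.21, -0.1, 0.82, -0.14, 1.86, -1.88] | [0.64, 1.52, -1.08, 1.27, 0.01, 1.78, -0.01] | [479.0, 52.0, 150.0] | [-0.75, 0.65, -0.1] | [0.36, -0.75, -0.55] | [0.24, 0.42, 0.88]
```

```bash
cat > plan1.py <<'E'
from kin import *
cup=np.array([519,213,43.]);bowl=np.array([490,27,0.])
s=ctrl.read_state();q0=s['qpos']
phi=np.radians(-70);Rg=tilt(phi,45);z=Rg.apply([0,0,1]);cz=Rg.inv().apply([0,0,1.])
xg=cup-3*z
E
python3 - <<'E'
from plan1 import *
x0,R0=fk(q0)
pre=xg-110*z
q,w,d=track(q0,x0,R0,pre,Rg);print('pre',q.round(2),w,d)
rel(pre,Rg)
qg,w,d=track(q,pre,Rg,xg,Rg);print('grasp',qg.round(2),w,d)
up=xg+[0,0,130];q,w,d=track(qg,xg,Rg,up,Rg);print('up',q.round(2),w,d)
rng=np.random.default_rng(0)
for top in (-.5,-.6,-.7):
 for kk in (.1,.25):
  best=None
  for k in range(6):
    def f(p):
        X,M=fk(p); c=M.apply(cz); mouth=X+M.apply([0,0,3])+c*36; t=M.apply([0,0,1]); cam=X+M.apply([90,0,-110])
        return np.r_[(mouth[:2]-bowl[:2])/10,min(0,(mouth[2]-110)/10),max(0,(mouth[2]-130)/10),10*max(0,c[2]-top),5*max(0,t[2]),min(0,(cam[2]-120)/10),.1*(p-q)]
    r=least_squares(f,np.clip(q+rng.normal(0,.3*k,7),LO+kk+.01,HI-kk-.01),bounds=(LO+kk,HI-kk))
    if best is None or r.cost<best[0]: best=(r.cost,r.x)
  p=best[1];X,M=fk(p)
  print(top,kk,round(best[0],4),p.round(2),X.round(0),'t',M.apply([0,0,1]).round(2),'cz',M.apply(cz).round(2),'x',M.apply([1,0,0]).round(2),'rv',np.degrees((Rg.inv()*M).as_rotvec()).round(0))
E
```

```text
pre [-0.72  0.94 -0.36  1.64  0.9   1.36 -1.23] 6.977852773384308e-06 0.14277568684604458
turn [-0.066  0.18   0.898] shift [ 0.79   0.077 -0.122]
grasp [-0.64  1.03 -0.3   1.74  1.02  1.19 -1.31] 1.6712797395719644e-06 0.017813827669503235
up [-0.62  0.83 -0.34  1.74  0.93  1.33 -1.15] 1.6176953134920813e-06 0.02138290640188112
-0.5 0.1 0.0157 [-0.77  1.38 -0.03  2.36  1.59  1.63  0.19] [494.  -1. 128.] t [ 0.74 -0.68  0.  ] cz [-0.18  0.85 -0.5 ] x [-0.48 -0.52  0.71] rv [  40.  -54. -134.]
-0.5 0.25 0.0161 [-0.7   1.31 -0.13  2.22  1.43  1.65  0.39] [489.  -2. 128.] t [ 0.59 -0.81  0.  ] cz [-0.01  0.87 -0.5 ] x [-0.57 -0.42  0.71] rv [  46.  -40. -131.]
-0.6 0.1 0.0191 [-0.78  1.37 -0.02  2.37  1.61  1.62  0.41] [498.   2. 132.] t [ 0.75 -0.66  0.  ] cz [-0.28  0.75 -0.6 ] x [-0.35 -0.4   0.85] rv [  48.  -53. -145.]
-0.6 0.25 0.02 [-0.69  1.3  -0.13  2.22  1.44  1.66  0.62] [492.   1. 132.] t [ 0.6 -0.8  0. ] cz [-0.12  0.79 -0.6 ] x [-0.43 -0.32  0.85] rv [  52.  -37. -143.]
-0.7 0.1 0.0263 [-0.81  1.36  0.01  2.37  1.63  1.61  0.79] [504.   9. 135.] t [ 0.77 -0.64  0.  ] cz [-0.46  0.55 -0.7 ] x [-0.12 -0.14  0.98] rv [-62.  49. 160.]
-0.7 0.25 0.0281 [-0.7   1.29 -0.13  2.22  1.46  1.66  1.  ] [500.   6. 135.] t [ 0.61 -0.79  0.01] cz [-0.33  0.64 -0.7 ] x [-0.15 -0.11  0.98] rv [  65.  -32. -162.]
```

```bash
cat > plan2.py <<'E'
from plan1 import *
def sim(phd,e,h,sgn,verbose=0):
    R1=tilt(np.radians(phd),e)
    t=R1.apply([0,0,1]);m=lambda Rr:Rr.apply([0,0,3])+Rr.apply(cz)*36
    rr=lambda a:R1*R.from_rotvec([0,0,sgn*np.radians(a)])
    off=np.mean([m(rr(a)) for a in(90,150)],0)
    x1=np.array([bowl[0]-off[0],bowl[1]-off[1],h])
    x0,R0=fk(q0);pre=xg-110*z
    q,w,d=track(q0,x0,R0,pre,Rg,5);qg,w,d=track(q,pre,Rg,xg,Rg,5)
    up=xg+[0,0,150];q,w,d=track(qg,xg,Rg,up,Rg,4);ws=[w]
    x1u=x1.copy();x1u[2]=max(h,xg[2]+150)
    q,w,d=track(q,up,Rg,x1u,Rg,6);ws.append(w)
    q,w,d=track(q,x1u,Rg,x1,R1,6);ws.append(w);qs=[q]
    for a in range(0,150,15):
        q,w,d=track(q,x1,rr(a),x1,rr(a+15),2);ws.append(w);qs.append(q)
        if verbose: print(a+15,q.round(2),round(w,2),(x1+m(rr(a+15))).round(0),rr(a+15).apply(cz)[2].round(2))
    return ws,x1,R1,qs,x1u
E
python3 - <<'E'
from plan2 import *
for phd in(-40,-55,-70,-85,-100):
  for e in(5,15):
    for sgn in(-1,1):
      ws,x1,R1,qs,_=sim(phd,e,150,sgn)
      print(phd,e,sgn,'err',np.round(max(ws),1),x1.round(0),np.array(qs[0]).round(2),qs[-1].round(2))
E
```

```text
-40 5 -1 err 8.8 [496.  -3. 150.] [-0.51  1.31 -0.37  2.42  1.64  1.93 -2.07] [-0.51  1.31 -0.37  2.42  1.64  1.93  0.55]
-40 5 1 err 235.4 [520.  27. 150.] [-0.75  1.23 -0.06  2.37  1.68  1.58 -2.02] [ 0.76  2.07 -1.2   2.42  3.85  1.93 -2.45]
-40 15 -1 err 22.0 [497.  -3. 150.] [-0.34  1.21 -0.59  2.42  1.68  1.93 -1.86] [-0.34  1.21 -0.59  2.42  1.68  1.93  0.76]
-40 15 1 err 233.5 [521.  26. 150.] [-0.67  1.1  -0.13  2.41  1.75  1.48 -1.92] [ 0.77  2.07 -1.2   2.42  3.73  1.93 -2.56]
-55 5 -1 err 0.0 [488.  -3. 150.] [-0.75  1.19 -0.05  2.27  1.43  1.48 -1.9 ] [-0.7   1.2  -0.13  2.27  1.43  1.56  0.72]
-55 5 1 err 11.0 [519.  19. 150.] [-0.75  1.17 -0.04  2.17  1.43  1.49 -1.78] [-1.51  1.82  1.27  2.16 -0.32  0.28 -2.7 ]
-55 15 -1 err 0.0 [488.  -4. 150.] [-0.68  1.07 -0.11  2.31  1.49  1.38 -1.82] [-0.67  1.07 -0.13  2.31  1.49  1.4   0.79]
-55 15 1 err 24.7 [520.  18. 150.] [-0.68  1.05 -0.1   2.22  1.48  1.39 -1.71] [-1.44  1.58  1.19  2.15 -0.01  0.28 -2.89]
-70 5 -1 err 0.0 [480.  -1. 150.] [-0.72  1.16 -0.04  2.07  1.19  1.49 -1.67] [-0.52  1.19 -0.34  2.07  1.25  1.75  0
[... 650 characters left out ...]
-0.61  1.05 -0.09  1.93  0.99  1.46 -1.48] [-0.33  1.12 -0.53  1.92  1.12  1.8   0.97]
-85 15 1 err 0.0 [511.   4. 150.] [-0.58  1.07 -0.08  1.84  1.02  1.49 -1.4 ] [-1.25  1.53  1.19  1.86 -0.09  0.83 -2.89]
-100 5 -1 err 0.0 [467.   7. 150.] [-0.59  1.18 -0.03  1.69  0.8   1.69 -1.4 ] [-0.37  1.22 -0.39  1.68  0.93  1.93  1.03]
-100 5 1 err 1.4 [505.   1. 150.] [-0.56  1.2  -0.01  1.61  0.84  1.72 -1.33] [-1.15  1.68  1.27  1.63 -0.13  1.22 -2.89]
-100 15 -1 err 0.0 [467.   6. 150.] [-0.54  1.08 -0.08  1.75  0.8   1.58 -1.39] [-0.23  1.17 -0.61  1.74  0.99  1.93  0.97]
-100 15 1 err 0.0 [505.  -0. 150.] [-0.51  1.1  -0.06  1.66  0.84  1.6  -1.32] [-1.13  1.55  1.22  1.68 -0.15  1.14 -2.89]
```

>>> step_arm(plan=[{"dx":0,"dy":0,"dz":0,"ax":-0.007,"ay":0.02,"az":0.1,"gripper":0.88},{"dx":0,"dy":0,"dz":0,"ax":-0.007,"ay":0.02,"az":0.1,"gripper":0.88},{"dx":0,"dy":0,"dz":0,"ax":-0.007,"ay":0.02,"az":0.1,"gripper":0.88},{"dx":0,"dy":0,"dz":0,"ax":-0.007,"ay":0.02,"az":0.1,"gripper":0.88},{"dx":0,"dy":0,"dz":0,"ax":-0.007,"ay":0.02,"az":0.1,"gripper":0.88},{"dx":0,"dy":0,"dz":0,"ax":-0.007,"ay":0.02,"az":0.1,"gripper":0.88},{"dx":0,"dy":0,"dz":0,"ax":-0.007,"ay":0.02,"az":0.1,"gripper":0.88},{"dx":0,"dy":0,"dz":0,"ax":-0.007,"ay":0.02,"az":0.1,"gripper":0.88},{"dx":0,"dy":0,"dz":0,"ax":-0.007,"ay":0.02,"az":0.1,"gripper":0.88},{"dx":0.132,"dy":0.013,"dz":-0.02,"ax":0,"ay":0,"az":0,"gripper":0.88},{"dx":0.132,"dy":0.013,"dz":-0.02,"ax":0,"ay":0,"az":0,"gripper":0.88},{"dx":0.132,"dy":0.013,"dz":-0.02,"ax":0,"ay":0,"az":0,"gripper":0.88},{"dx":0.132,"dy":0.013,"dz":-0.02,"ax":0,"ay":0,"az":0,"gripper":0.88},{"dx":0.132,"dy":0.013,"dz":-0.02,"ax":0,"ay":0,"az":0,"gripper":0.88},{"dx":0.132,"dy":0.013,"dz":-0.02,"ax":0,"ay":0,"az":0,"gripper":0.88},{"dx":0,"dy":0,"dz":0,"ax":0,"ay":0,"az":0,"gripper":0.88}])

```text
clock: 9.15
eef_pos: [495.3, 288.4, 123.1]
tool_rot: [3.133, 0.785, 1.909]
force: [-0.3, -0.6, -0.2]
width: 75.1
gripper_force: 0.0
```

```bash
python3 log.py
python3 - <<'E'
from plan1 import *
rel(xg-110*z,Rg);rel(xg,Rg)
w=shot('wrist','w1')
E
```

```text
9.2 [-0.7   0.95 -0.39  1.63  0.92  1.38 -1.24] [495. 288. 123.] [3.13 0.79 1.91] [-0.3 -0.6 -0.2]
turn [ 0.    -0.    -0.005] shift [ 0.003 -0.012 -0.002]
turn [ 0.    -0.    -0.005] shift [ 0.003 -0.012  0.365]
```

View pics/w1.png

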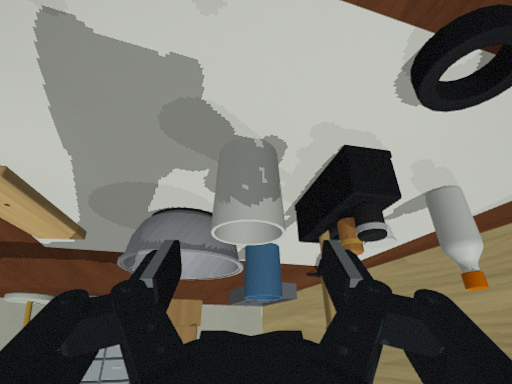

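>>> step_arm(plan=[{"dx":0.003,"dy":-0.012,"dz":0.06,"ax":0,"ay":0,"az":0,"gripper":0.88},{"dx":0,"dy":0,"dz":0.09,"ax":0,"ay":0,"az":0,"gripper":0.88},{"dx":0,"dy":0,"dz":0.09,"ax":0,"ay":0,"az":0,"gripper":0.88},{"dx":0,"dy":0,"dz":0.08,"ax":0,"ay":0,"az":0,"gripper":0.88},{"dx":0,"dy":0,"dz":0.045,"ax":0,"ay":0,"az":0,"gripper":0.88},{"dx":0,"dy":0,"dz":0,"ax":0,"ay":0,"az":0,"gripper":0.88}])

```text
clock: 9.95
eef_pos: [519.4, 212.2, 46.3]
tool_rot: [3.13, 0.793, 1.905]
force: [-0.1, -0.2, -0.2]
width: 75.4
gripper_force: 0.0
```

>>> step_arm(plan=[{"dx":0,"dy":0,"dz":0,"ax":0,"ay":0,"az":0,"gripper":0.5},{"dx":0,"dy":0,"dz":0,"ax":0,"ay":0,"az":0,"gripper":0.5},{"dx":0,"dy":0,"dz":0,"ax":0,"ay":0,"az":0,"gripper":0.5},{"dx":0,"dy":0,"dz":0,"ax":0,"ay":0,"az":0,"gripper":0.5}])

```text
clock: 10.45
eef_pos: [519.4, 214.9, 47.3]
tool_rot: [3.126, 0.792, 1.905]
force: [-1.4, 2.9, 6.3]
width: 57.4
gripper_force: 63.6
```

```bash
python3 log.py
python3 - <<'E'
from plan2 import *
s=ctrl.read_state();print(s['width'],s['gripper_force'])
# simulate from true state
q=s['qpos'];x0,R0=fk(q);print(x0-s['eef_pos'])
rel(xg+[0,0,120],Rg)
R1=tilt(np.radians(-70),10)
m=lambda Rr:Rr.apply([0,0,3])+Rr.apply(cz)*36
rr=lambda a:R1*R.from_rotvec([0,0,-np.radians(a)])
off=np.mean([m(rr(a)) for a in(90,150)],0);x1=np.r_[bowl[:2]-off[:2],150]
print('x1',x1); rel([x1[0],x1[1],xg[2]+120],Rg);
print('after tilt shift from up pose',R1.inv().apply(x1-np.r_[x1[:2],xg[2]+120])/300)
for a in range(0,160,20): print(a,(x1+m(rr(a))).round(0),rr(a).apply(cz)[2].round(2))
E
```

```text
10.4 [-0.62  1.04 -0.33  1.74  1.05  1.22 -1.34] [519. 215.  47.] [3.13 0.79 1.9 ] [-1.4  2.9  6.3]
57.36879614120775 63.64162744896021
[-0.09797955 -0.15731049  0.01637939]
turn [ 0.003  0.004 -0.007] shift [-0.277 -0.003 -0.279]
x1 [480.27781891  -2.10945877 150.        ]
turn [ 0.003  0.004 -0.007] shift [-0.727 -0.37   0.171]
after tilt shift from up pose [ 4.96386450e-02 -5.59601267e-18  8.75263241e-03]
0 [474.  15. 179.] 0.82
20 [482.  18. 177.] 0.78
40 [489.  21. 173.] 0.66
60 [494.  24. 166.] 0.47
80 [497.  27. 158.] 0.24
100 [496.  28. 150.] 0.0
120 [493.  28. 141.] -0.23
140 [487.  27. 135.] -0.41
```

>>> step_arm(plan=[{"dx":-0.055,"dy":0,"dz":-0.055,"ax":0,"ay":0,"az":0,"gripper":0.5},{"dx":-0.055,"dy":0,"dz":-0.055,"ax":0,"ay":0,"az":0,"gripper":0.5},{"dx":-0.055,"dy":0,"dz":-0.055,"ax":0,"ay":0,"az":0,"gripper":0.5},{"dx":-0.055,"dy":0,"dz":-0.055,"ax":0,"ay":0,"az":0,"gripper":0.5},{"dx":-0.055,"dy":0,"dz":-0.055,"ax":0,"ay":0,"az":0,"gripper":0.5},{"dx":-0.056,"dy":-0.046,"dz":0.056,"ax":0,"ay":0,"az":0,"gripper":0.5},{"dx":-0.056,"dy":-0.046,"dz":0.056,"ax":0,"ay":0,"az":0,"gripper":0.5},{"dx":-0.056,"dy":-0.046,"dz":0.056,"ax":0,"ay":0,"az":0,"gripper":0.5},{"dx":-0.056,"dy":-0.046,"dz":0.056,"ax":0,"ay":0,"az":0,"gripper":0.5},{"dx":-0.056,"dy":-0.046,"dz":0.056,"ax":0,"ay":0,"az":0,"gripper":0.5},{"dx":-0.056,"dy":-0.046,"dz":0.056,"ax":0,"ay":0,"az":0,"gripper":0.5},{"dx":-0.056,"dy":-0.046,"dz":0.056,"ax":0,"ay":0,"az":0,"gripper":0.5},{"dx":-0.056,"dy":-0.046,"dz":0.056,"ax":0,"ay":0,"az":0,"gripper":0.5},{"dx":0,"dy":0,"dz":0,"ax":0,"ay":-0.078,"az":0,"gripper":0.5},{"dx":0,"dy":0,"dz":0,"ax":0,"ay":-0.078,"az":0,"gripper":0.5},{"dx":0,"dy":0,"dz":0,"ax":0,"ay":-0.078,"az":0,"gripper":0.5},{"dx":0,"dy":0,"dz":0,"ax":0,"ay":-0.078,"az":0,"gripper":0.5},{"dx":0,"dy":0,"dz":0,"ax":0,"ay":-0.078,"az":0,"gripper":0.5},{"dx":0.05,"dy":0,"dz":0.01,"ax":0,"ay":0,"az":0,"gripper":0.5},{"dx":0,"dy":0,"dz":0,"ax":0,"ay":0,"az":0,"gripper":0.5}])

```text
clock: 12.95
eef_pos: [478.4, -2.5, 147.5]
tool_rot: [3.091, 1.403, 1.864]
force: [0.3, -0.5, -0.7]
width: 57.9
gripper_force: 64.2
```

```bash
python3 log.py
python3 - <<'E'
from plan2 import *
R1=tilt(np.radians(-70),10); rel([480,-2,150],R1)
E
```

```text
12.9 [-0.67  1.11 -0.1   2.09  1.21  1.47 -1.67] [478.  -3. 147.] [3.09 1.4  1.86] [ 0.3 -0.5 -0.7]
turn [-0.003  0.004 -0.006] shift [-0.008  0.006 -0.001]
```

Roll to pour.

>>> step_arm(plan=[{"dx":0,"dy":0,"dz":0,"ax":0,"ay":0,"az":-0.1,"gripper":0.5},{"dx":0,"dy":0,"dz":0,"ax":0,"ay":0,"az":-0.1,"gripper":0.5},{"dx":0,"dy":0,"dz":0,"ax":0,"ay":0,"az":-0.1,"gripper":0.5},{"dx":0,"dy":0,"dz":0,"ax":0,"ay":0,"az":-0.1,"gripper":0.5},{"dx":0,"dy":0,"dz":0,"ax":0,"ay":0,"az":-0.1,"gripper":0.5},{"dx":0,"dy":0,"dz":0,"ax":0,"ay":0,"az":-0.1,"gripper":0.5},{"dx":0,"dy":0,"dz":0,"ax":0,"ay":0,"az":-0.1,"gripper":0.5},{"dx":0,"dy":0,"dz":0,"ax":0,"ay":0,"az":-0.08,"gripper":0.5},{"dx":0,"dy":0,"dz":0,"ax":0,"ay":0,"az":-0.06,"gripper":0.5},{"dx":0,"dy":0,"dz":0,"ax":0,"ay":0,"az":-0.06,"gripper":0.5},{"dx":0,"dy":0,"dz":0,"ax":0,"ay":0,"az":-0.06,"gripper":0.5},{"dx":0,"dy":0,"dz":0,"ax":0,"ay":0,"az":-0.06,"gripper":0.5},{"dx":0,"dy":0,"dz":0,"ax":0,"ay":0,"az":-0.06,"gripper":0.5},{"dx":0,"dy":0,"dz":0,"ax":0,"ay":0,"az":-0.06,"gripper":0.5},{"dx":0,"dy":0,"dz":0,"ax":0,"ay":0,"az":-0.06,"gripper":0.5},{"dx":0,"dy":0,"dz":0,"ax":0,"ay":0,"az":-0.06,"gripper":0.5},{"dx":0,"dy":0,"dz":0,"ax":0,"ay":0,"az":-0.06,"gripper":0.5},{"dx":0,"dy":0,"dz":0,"ax":0,"ay":0,"az":-0.06,"gripper":0.5},{"dx":0,"dy":0,"dz":0,"ax":0,"ay":0,"az":-0.06,"gripper":0.5},{"dx":0,"dy":0,"dz":0,"ax":0,"ay":0,"az":-0.06,"gripper":0.5}])

```text
clock: 15.45
eef_pos: [478.8, -3.2, 149.9]
tool_rot: [-1.802, -0.763, -2.636]
force: [-0.1, 1.1, -1.5]
width: 57.4
gripper_force: 64.5
```

>>> step_arm(plan=[{"dx":0,"dy":0,"dz":0,"ax":0,"ay":0,"az":-0.08,"gripper":0.5},{"dx":0,"dy":0,"dz":0,"ax":0,"ay":0,"az":-0.08,"gripper":0.5},{"dx":0,"dy":0,"dz":0,"ax":0,"ay":0,"az":0,"gripper":0.5},{"dx":0,"dy":0,"dz":0,"ax":0,"ay":0,"az":0,"gripper":0.5},{"dx":0,"dy":0,"dz":0,"ax":0,"ay":0,"az":0,"gripper":0.5},{"dx":0,"dy":0,"dz":0,"ax":0,"ay":0,"az":0,"gripper":0.5},{"dx":0,"dy":0,"dz":0,"ax":0,"ay":0,"az":0,"gripper":0.5}])

```text
clock: 16.32
eef_pos: [478.4, -2.4, 148.2]
tool_rot: [-1.883, -1.005, -2.53]
force: [-0.1, 0.6, -0.6]
width: 57.4
gripper_force: 64.5
```

```bash
python3 log.py
python3 - <<'E'
from h import *
a=shot('top','top1')['color'][150:300,130:380,::-1];b=shot('side','side1')['color'][110:260,130:380,::-1]
cv2.imwrite('pics/v1.png',cv2.resize(np.vstack([a,b]),None,fx=2,fy=2,interpolation=cv2.INTER_CUBIC))
E
```

```text
16.3 [-0.48  1.15 -0.38  2.09  1.26  1.72  0.86] [478.  -2. 148.] [-1.88 -1.   -2.53] [-0.1  0.6 -0.6]
```

View pics/v1.png

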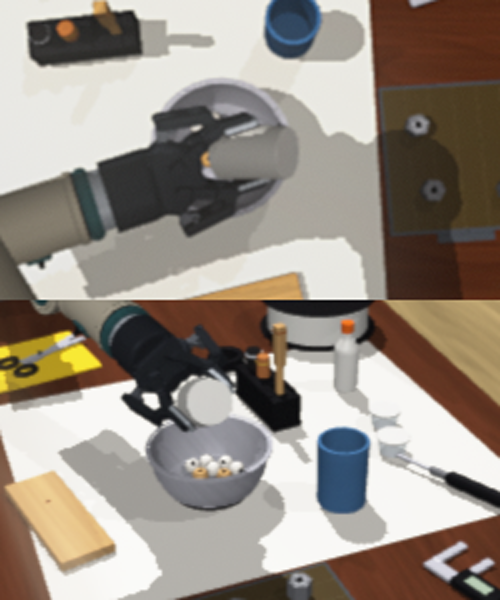

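>>> step_arm(plan=[{"dx":0,"dy":0,"dz":0,"ax":0,"ay":0,"az":0.104,"gripper":0.5},{"dx":0,"dy":0,"dz":0,"ax":0,"ay":0,"az":0.104,"gripper":0.5},{"dx":0,"dy":0,"dz":0,"ax":0,"ay":0,"az":0.104,"gripper":0.5},{"dx":0,"dy":0,"dz":0,"ax":0,"ay":0,"az":0.104,"gripper":0.5},{"dx":0,"dy":0,"dz":0,"ax":0,"ay":0,"az":0.104,"gripper":0.5},{"dx":0,"dy":0,"dz":0,"ax":0,"ay":0,"az":0.104,"gripper":0.5},{"dx":0,"dy":0,"dz":0,"ax":0,"ay":0,"az":0.104,"gripper":0.5},{"dx":0,"dy":0,"dz":0,"ax":0,"ay":0,"az":0.104,"gripper":0.5},{"dx":0,"dy":0,"dz":0,"ax":0,"ay":0,"az":0.104,"gripper":0.5},{"dx":0,"dy":0,"dz":0,"ax":0,"ay":0,"az":0.104,"gripper":0.5},{"dx":0,"dy":0,"dz":0,"ax":0,"ay":0,"az":0.104,"gripper":0.5},{"dx":0,"dy":0,"dz":0,"ax":0,"ay":0,"az":0.104,"gripper":0.5},{"dx":0,"dy":0,"dz":0,"ax":0,"ay":0,"az":0.104,"gripper":0.5},{"dx":0,"dy":0,"dz":0,"ax":0,"ay":0,"az":0.104,"gripper":0.5},{"dx":0,"dy":0,"dz":0,"ax":0,"ay":0,"az":0.104,"gripper":0.5},{"dx":0,"dy":0,"dz":0,"ax":0,"ay":0,"az":0.1,"gripper":0.5},{"dx":-0.05,"dy":0,"dz":0,"ax":0,"ay":0.1,"az":0,"gripper":0.5},{"dx":0,"dy":0,"dz":0,"ax":0,"ay":0.1,"az":0,"gripper":0.5},{"dx":0,"dy":0,"dz":0,"ax":0,"ay":0.1,"az":0,"gripper":0.5},{"dx":0,"dy":0,"dz":0,"ax":0,"ay":0.09,"az":0,"gripper":0.5}])

```text
clock: 18.92
eef_pos: [479.0, -4.6, 163.6]
tool_rot: [3.127, 0.788, 1.905]
force: [0.2, -0.6, -1.6]
width: 57.7
gripper_force: 64.6
```

```bash
python3 log.py
python3 - <<'E'
from h import *
Rg=R.from_euler('xyz',[3.126,.792,1.905]); rel([519.4,214.9,110],Rg); rel([519.4,214.9,48.5],Rg)
shot('top','top2');shot('side','side2')
E
```

```text
18.9 [-0.35  0.71 -0.3   2.2   1.22  1.05 -1.34] [479.  -5. 164.] [3.13 0.79 1.91] [ 0.2 -0.6 -1.6]
turn [-0.001 -0.002  0.   ] shift [ 0.582  0.373 -0.329]
turn [-0.001 -0.002  0.   ] shift [ 0.728  0.37  -0.185]
```

>>> step_arm(plan=[{"dx":0.065,"dy":0.0415,"dz":-0.0365,"ax":0,"ay":0,"az":0,"gripper":0.5},{"dx":0.065,"dy":0.0415,"dz":-0.0365,"ax":0,"ay":0,"az":0,"gripper":0.5},{"dx":0.065,"dy":0.0415,"dz":-0.0365,"ax":0,"ay":0,"az":0,"gripper":0.5},{"dx":0.065,"dy":0.0415,"dz":-0.0365,"ax":0,"ay":0,"az":0,"gripper":0.5},{"dx":0.065,"dy":0.0415,"dz":-0.0365,"ax":0,"ay":0,"az":0,"gripper":0.5},{"dx":0.065,"dy":0.0415,"dz":-0.0365,"ax":0,"ay":0,"az":0,"gripper":0.5},{"dx":0.065,"dy":0.0415,"dz":-0.0365,"ax":0,"ay":0,"az":0,"gripper":0.5},{"dx":0.065,"dy":0.0415,"dz":-0.0365,"ax":0,"ay":0,"az":0,"gripper":0.5},{"dx":0.065,"dy":0.0415,"dz":-0.0365,"ax":0,"ay":0,"az":0,"gripper":0.5},{"dx":0.04,"dy":0,"dz":0.04,"ax":0,"ay":0,"az":0,"gripper":0.5},{"dx":0.035,"dy":0,"dz":0.035,"ax":0,"ay":0,"az":0,"gripper":0.5},{"dx":0.03,"dy":0,"dz":0.03,"ax":0,"ay":0,"az":0,"gripper":0.5},{"dx":0.02,"dy":0,"dz":0.02,"ax":0,"ay":0,"az":0,"gripper":0.5},{"dx":0.01,"dy":0,"dz":0.01,"ax":0,"ay":0,"az":0,"gripper":0.5},{"dx":0,"dy":0,"dz":0,"ax":0,"ay":0,"az":0,"gripper":0.5}])

```text
clock: 20.9
eef_pos: [520.6, 214.8, 51.0]
tool_rot: [3.128, 0.793, 1.905]
force: [0.7, -1.1, -0.5]
width: 57.5
gripper_force: 64.5
```

>>> step_arm(plan=[{"dx":0.005,"dy":0,"dz":0.005,"ax":0,"ay":0,"az":0,"gripper":0.5},{"dx":0.002,"dy":0,"dz":0.002,"ax":0,"ay":0,"az":0,"gripper":0.5},{"dx":0,"dy":0,"dz":0,"ax":0,"ay":0,"az":0,"gripper":0.5}])

```text
clock: 21.28
eef_pos: [520.6, 215.0, 48.2]
tool_rot: [3.128, 0.793, 1.905]
force: [-0.8, 0.1, -1.3]
width: 57.3
gripper_force: 64.5
```

>>> step_arm(plan=[{"dx":0.001,"dy":0,"dz":0.001,"ax":0,"ay":0,"az":0,"gripper":0.5},{"dx":0,"dy":0,"dz":0,"ax":0,"ay":0,"az":0,"gripper":0.88},{"dx":0,"dy":0,"dz":0,"ax":0,"ay":0,"az":0,"gripper":0.88},{"dx":0,"dy":0,"dz":0,"ax":0,"ay":0,"az":0,"gripper":0.88},{"dx":0,"dy":0,"dz":-0.03,"ax":0,"ay":0,"az":0,"gripper":0.88},{"dx":0,"dy":0,"dz":-0.08,"ax":0,"ay":0,"az":0,"gripper":0.88},{"dx":0,"dy":0,"dz":-0.12,"ax":0,"ay":0,"az":0,"gripper":0.88},{"dx":0,"dy":0,"dz":-0.15,"ax":0,"ay":0,"az":0,"gripper":0.88},{"dx":-0.13,"dy":0,"dz":-0.13,"ax":0,"ay":0,"az":0,"gripper":0.88},{"dx":-0.13,"dy":0,"dz":-0.13,"ax":0,"ay":0,"az":0,"gripper":0.88},{"dx":0,"dy":0,"dz":0,"ax":0,"ay":0,"az":0,"gripper":0.88}])

```text
clock: 22.65
eef_pos: [491.4, 294.7, 243.2]
tool_rot: [3.117, 0.787, 1.898]
force: [-0.8, -0.0, -0.4]
width: 75.5
gripper_force: 0.0
```

```bash
python3 log.py
python3 - <<'E'
from h import *
a=shot('top','top3');b=shot('side','side3')
P=cloud(a);vv,uu=np.mgrid[:384,:512]
for c in [(530,331),(542,382),(603,381)]:
    m=(np.hypot(uu-c[0]/1.5625,vv-c[1]/1.5625)<12)&(P[...,2]>17)&(P[...,2]<32); print(m.sum(),P[m].mean(0).round(1))
A=cv2.resize(a['color'][170:270,130:330,::-1],None,fx=3,fy=3,interpolation=cv2.INTER_CUBIC)
B=cv2.resize(b['color'][120:220,180:380,::-1],None,fx=3,fy=3,interpolation=cv2.INTER_CUBIC)
cv2.imwrite('pics/v2.png',np.vstack([A,B]))
# plan to hex area: yaw choice
from kin import *
q=ctrl.read_state()['qpos'];x0,R0=fk(q)
for yaw in (0.26,0.0,-.26,1.1,-1.3):
    q1,w,d=track(q,x0,R0,np.array([480,100,250.]),down(yaw),12); q2,w2,d2=track(q1,np.array([480,100,250.]),down(yaw),np.array([480,-230,200.]),down(yaw),8)
    print(yaw,q1.round(2),round(w,1),round(d,2),q2.round(2),round(w2,1)); 
rel([480,100,250],down(0));
E
```

```text
22.6 [-0.69  0.79 -0.43  1.59  0.85  1.53 -1.12] [491. 295. 243.] [3.12 0.79 1.9 ] [-0.8 -0.  -0.4]
89 [ 524.1 -210.1   23.9]
94 [ 445.8 -228.3   23.6]
98 [ 449.3 -322.2   23.6]
0.26 [-0.05  0.42 -0.3   1.95  0.17  0.8  -1.75] 0.0 0.08 [ 0.57  0.54 -0.26  1.9   0.2   0.73 -1.12] 0.0
0.0 [-0.11  0.41 -0.22  1.95  0.12  0.79 -1.96] 0.0 0.09 [ 0.52  0.54 -0.19  1.9   0.15  0.72 -1.32] 0.0
-0.26 [-0.16  0.41 -0.14  1.95  0.08  0.79 -2.18] 0.0 0.11 [ 0.47  0.53 -0.12  1.9   0.09  0.71 -1.53] 0.0
1.1 [ 0.12  0.45 -0.54  1.95  0.3   0.83 -1.05] 0.0 0.09 [ 0.72  0.57 -0.49  1.89  0.37  0.77 -0.45] 0.0
-1.3 [ 0.49  0.67 -1.2   1.94  0.73  1.06  2.38] 0.0 0.42 [ 1.08  0.82 -1.2   1.9   0.91  1.08  2.89] 9.4
turn [0.483 0.33  1.144] shift [-0.036  0.643 -0.036]
```

View pics/v2.png

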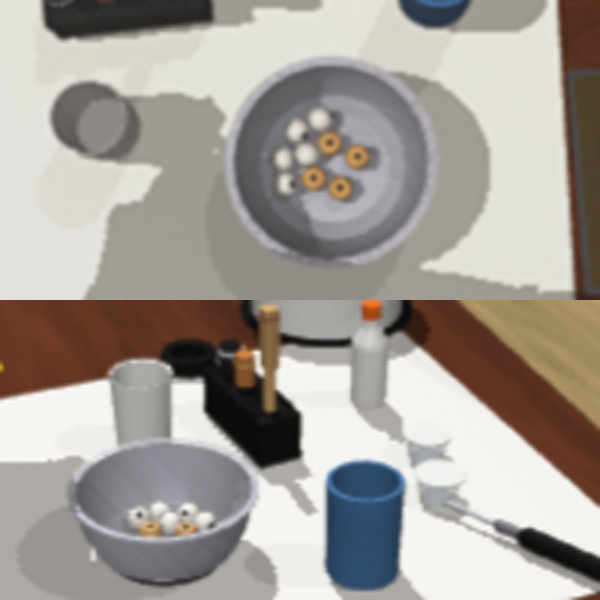

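>>> step_arm(plan=[{"dx":0,"dy":0,"dz":0,"ax":0.04,"ay":0.0275,"az":0.0953,"gripper":0.6},{"dx":0,"dy":0,"dz":0,"ax":0.04,"ay":0.0275,"az":0.0953,"gripper":0.6},{"dx":0,"dy":0,"dz":0,"ax":0.04,"ay":0.0275,"az":0.0953,"gripper":0.6},{"dx":0,"dy":0,"dz":0,"ax":0.04,"ay":0.0275,"az":0.0953,"gripper":0.6},{"dx":0,"dy":0,"dz":0,"ax":0.04,"ay":0.0275,"az":0.0953,"gripper":0.6},{"dx":0,"dy":0,"dz":0,"ax":0.04,"ay":0.0275,"az":0.0953,"gripper":0.6},{"dx":0,"dy":0,"dz":0,"ax":0.04,"ay":0.0275,"az":0.0953,"gripper":0.6},{"dx":0,"dy":0,"dz":0,"ax":0.04,"ay":0.0275,"az":0.0953,"gripper":0.6},{"dx":0,"dy":0,"dz":0,"ax":0.04,"ay":0.0275,"az":0.0953,"gripper":0.6},{"dx":0,"dy":0,"dz":0,"ax":0.04,"ay":0.0275,"az":0.0953,"gripper":0.6},{"dx":0,"dy":0,"dz":0,"ax":0.04,"ay":0.0275,"az":0.0953,"gripper":0.6},{"dx":0,"dy":0,"dz":0,"ax":0.04,"ay":0.0275,"az":0.0953,"gripper":0.6},{"dx":0,"dy":0,"dz":0,"ax":0,"ay":0,"az":0,"gripper":0.6}])

```text
clock: 24.38
eef_pos: [490.1, 290.2, 237.1]
tool_rot: [3.134, 0.002, 0.002]
force: [-0.7, -0.3, 0.8]
width: 51.5
gripper_force: 0.0
```

>>> step_arm(plan=[{"dx":0,"dy":0.15,"dz":0,"ax":0,"ay":0,"az":0,"gripper":0.6},{"dx":0,"dy":0.15,"dz":0,"ax":0,"ay":0,"az":0,"gripper":0.6},{"dx":0,"dy":0.15,"dz":0,"ax":0,"ay":0,"az":0,"gripper":0.6},{"dx":0,"dy":0.15,"dz":0,"ax":0,"ay":0,"az":0,"gripper":0.6},{"dx":0,"dy":0.15,"dz":0,"ax":0,"ay":0,"az":0,"gripper":0.6},{"dx":0,"dy":0.15,"dz":0,"ax":0,"ay":0,"az":0,"gripper":0.6},{"dx":0,"dy":0.15,"dz":0,"ax":0,"ay":0,"az":0,"gripper":0.6},{"dx":0,"dy":0.15,"dz":0,"ax":0,"ay":0,"az":0,"gripper":0.6},{"dx":0,"dy":0.15,"dz":0,"ax":0,"ay":0,"az":0,"gripper":0.6},{"dx":0,"dy":0.15,"dz":0,"ax":0,"ay":0,"az":0,"gripper":0.6},{"dx":0,"dy":0.15,"dz":0,"ax":0,"ay":0,"az":0,"gripper":0.6},{"dx":0,"dy":0.15,"dz":0,"ax":0,"ay":0,"az":0,"gripper":0.6},{"dx":0,"dy":0,"dz":0,"ax":0,"ay":0,"az":0,"gripper":0.6}])

```text
clock: 26.0
eef_pos: [491.3, -252.4, 239.4]
tool_rot: [3.136, 0.001, -0.002]
force: [0.1, 0.5, 0.6]
width: 51.2
gripper_force: 0.0
```

```bash
python3 log.py
python3 - <<'E'
from h import *
im=shot('wrist','w2')
cv2.imwrite('pics/w2b.png',cv2.resize(im['color'][:,:,::-1],(800,600),interpolation=cv2.INTER_CUBIC))
E
```

```text
26.0 [ 0.56  0.51 -0.21  1.81  0.15  0.84 -1.29] [ 491. -252.  239.] [ 3.14  0.   -0.  ] [0.1 0.5 0.6]
```

View pics/w2b.png

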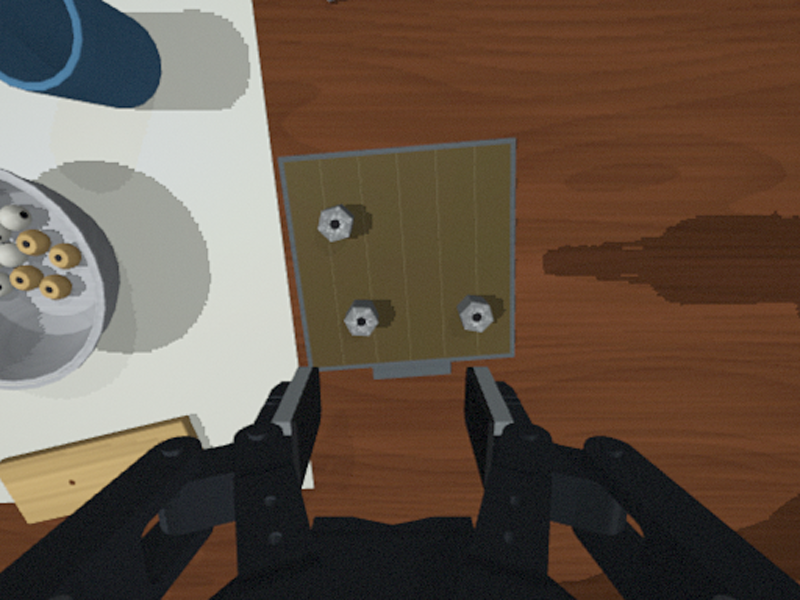

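The wrist view shows the hexes at (336,223), (361,320) and (477,317). I'll measure their centres and yaws from the grey mask projected at z=24.

```bash
cat > hexm.py <<'E'
from h import *
def hexes(tag,cs):
    im=load(tag);P=cloud(im);vv,uu=np.mgrid[:384,:512]
    out=[]
    for c in cs:
        m=(np.hypot(uu-c[0],vv-c[1])<16)&(P[...,2]>20)&(P[...,2]<30)
        zz=np.median(P[m][:,2])
        m8=cv2.resize(np.where(np.hypot(uu-c[0],vv-c[1])<18,P[...,2],0).astype(np.float32),None,fx=4,fy=4,interpolation=cv2.INTER_LINEAR)>18
        cn=max(cv2.findContours(m8.astype(np.uint8),cv2.RETR_EXTERNAL,cv2.CHAIN_APPROX_NONE)[0],key=cv2.contourArea)[:,0]
        q=np.array([ray(im,(u+.5)/4-.5,(v+.5)/4-.5,24)[:2] for u,v in cn])
        def f(a):   # best fit hex support: minimize spread of apothems
            ctr,rad=cv2.minEnclosingCircle(q.astype(np.float32)); d=q-q.mean(0)
            w=[max(d@[np.cos(t),np.sin(t)])-min(d@[np.cos(t),np.sin(t)]) for t in np.radians([a,a+60,a+120])]
            mid=[(max(q@[np.cos(t),np.sin(t)])+min(q@[np.cos(t),np.sin(t)]))/2 for t in np.radians([a,a+60,a+120])]
            return sum(w)/3,w,mid
        A=np.arange(-30,30,1);s=[f(a)[0] for a in A]
        s=np.convolve(np.r_[s[-3:],s,s[:3]],np.ones(7)/7,'valid');a=A[np.argmin(s)]
        n=np.array([[np.cos(t),np.sin(t)] for t in np.radians([a,a+60,a+120])])
        ctr=np.linalg.lstsq(n,np.array(f(a)[2]),rcond=None)[0]
        out.append((ctr.round(1),int(a),np.round(f(a)[1],1),round(float(zz),1),s.min().round(1),s.max().round(1)))
    return out
if __name__=='__main__':
    for o in hexes('w2',[(215,143),(231,205),(305,203)]): print(*o)
E
python3 hexm.py
```

```text
[ 524.5 -209.7] 16 [24.7 24.5 25.4] 25.3 25.0 27.5
[ 446.4 -227.6] -3 [26.4 25.  25.6] 25.3 25.8 28.3
[ 449.9 -321. ] -12 [26.3 26.3 24.6] 25.2 25.9 28.4
```

>>> step_arm(plan=[{"dx":0,"dy":0,"dz":0,"ax":0,"ay":0,"az":0.078,"gripper":0.6},{"dx":0,"dy":0,"dz":0,"ax":0,"ay":0,"az":0.078,"gripper":0.6},{"dx":0.037,"dy":-0.082,"dz":0.06,"ax":0,"ay":0,"az":0,"gripper":0.6},{"dx":0.036,"dy":-0.082,"dz":0.1,"ax":0,"ay":0,"az":0,"gripper":0.6},{"dx":0,"dy":0,"dz":0.13,"ax":0,"ay":0,"az":0,"gripper":0.6},{"dx":0,"dy":0,"dz":0.13,"ax":0,"ay":0,"az":0,"gripper":0.6},{"dx":0,"dy":0,"dz":0.1,"ax":0,"ay":0,"az":0,"gripper":0.6},{"dx":0,"dy":0,"dz":0.08,"ax":0,"ay":0,"az":0,"gripper":0.6},{"dx":0,"dy":0,"dz":0,"ax":0,"ay":0,"az":0,"gripper":0.6}])

```text
clock: 27.18
eef_pos: [524.2, -204.0, 58.3]
tool_rot: [3.139, 0.003, -0.24]
force: [-0.7, -0.4, 0.4]
width: 51.4
gripper_force: 0.0
```

```bash
python3 log.py
python3 - <<'E'
from h import *
rel([524.3,-209.9,28],down(np.radians(-14)))
E
```

```text
27.2 [ 0.38  0.79 -0.1   1.9   0.16  0.46 -1.64] [ 524. -204.   58.] [ 3.14  0.   -0.24] [-0.7 -0.4  0.4]
turn [0.002 0.002 0.003] shift [0.005 0.019 0.101]
```

>>> step_arm(plan=[{"dx":0.005,"dy":0.019,"dz":0.03,"ax":0,"ay":0,"az":0,"gripper":0.6},{"dx":0,"dy":0,"dz":0.04,"ax":0,"ay":0,"az":0,"gripper":0.6},{"dx":0,"dy":0,"dz":0.03,"ax":0,"ay":0,"az":0,"gripper":0.6},{"dx":0,"dy":0,"dz":0,"ax":0,"ay":0,"az":0,"gripper":0.15},{"dx":0,"dy":0,"dz":0,"ax":0,"ay":0,"az":0,"gripper":0.15},{"dx":0,"dy":0,"dz":0,"ax":0,"ay":0,"az":0,"gripper":0.15},{"dx":0,"dy":0,"dz":0,"ax":0,"ay":0,"az":0,"gripper":0.15}])

```text
clock: 28.05
eef_pos: [525.4, -212.9, 30.6]
tool_rot: [3.137, -0.003, -0.244]
force: [-0.0, -0.3, 0.1]
width: 22.3
gripper_force: 58.7
```

>>> step_arm(plan=[{"dx":0,"dy":0,"dz":-0.08,"ax":0,"ay":0,"az":0,"gripper":0.15},{"dx":0,"dy":0,"dz":-0.13,"ax":0,"ay":0,"az":0,"gripper":0.15},{"dx":0,"dy":0,"dz":-0.13,"ax":0,"ay":0,"az":0,"gripper":0.15},{"dx":0,"dy":0,"dz":0,"ax":0,"ay":0,"az":0,"gripper":0.15}])

```text
clock: 28.55
eef_pos: [527.3, -213.1, 135.4]
tool_rot: [3.137, -0.009, -0.244]
force: [0.0, -0.6, 0.1]
width: 22.1
gripper_force: 58.8
```

```bash
python3 log.py
python3 - <<'E'
from h import *
rel([500,15,130]);
E
```

```text
28.6 [ 0.41  0.67 -0.12  1.86  0.14  0.61 -1.61] [ 527. -213.  135.] [ 3.14 -0.01 -0.24] [ 0.  -0.6  0.1]
turn [0. 0. 0.] shift [-0.272 -0.716  0.012]
```

>>> step_arm(plan=[{"dx":-0.04,"dy":-0.115,"dz":0,"ax":0,"ay":0,"az":0,"gripper":0.15},{"dx":-0.04,"dy":-0.115,"dz":0,"ax":0,"ay":0,"az":0,"gripper":0.15},{"dx":-0.04,"dy":-0.115,"dz":0,"ax":0,"ay":0,"az":0,"gripper":0.15},{"dx":-0.04,"dy":-0.115,"dz":0,"ax":0,"ay":0,"az":0,"gripper":0.15},{"dx":-0.04,"dy":-0.115,"dz":0,"ax":0,"ay":0,"az":0,"gripper":0.15},{"dx":-0.04,"dy":-0.115,"dz":0,"ax":0,"ay":0,"az":0,"gripper":0.15},{"dx":0,"dy":0,"dz":0.05,"ax":0,"ay":0,"az":0,"gripper":0.15},{"dx":0,"dy":0,"dz":0,"ax":0,"ay":0,"az":0,"gripper":0.15}])

```text
clock: 29.55
eef_pos: [504.0, 5.2, 114.8]
tool_rot: [3.136, 0.001, -0.244]
force: [0.3, -0.6, -0.1]
width: 22.5
gripper_force: 58.9
```

Lower 58 mm, release, rise.

>>> step_arm(plan=[{"dx":0.01,"dy":0,"dz":0.08,"ax":0,"ay":0,"az":0,"gripper":0.15},{"dx":0,"dy":0,"dz":0.08,"ax":0,"ay":0,"az":0,"gripper":0.15},{"dx":0,"dy":0,"dz":0.035,"ax":0,"ay":0,"az":0,"gripper":0.15},{"dx":0,"dy":0,"dz":0,"ax":0,"ay":0,"az":0,"gripper":0.15},{"dx":0,"dy":0,"dz":0,"ax":0,"ay":0,"az":0,"gripper":0.5},{"dx":0,"dy":0,"dz":0,"ax":0,"ay":0,"az":0,"gripper":0.5},{"dx":0,"dy":0,"dz":0,"ax":0,"ay":0,"az":0,"gripper":0.5},{"dx":0,"dy":0,"dz":-0.08,"ax":0,"ay":0,"az":0,"gripper":0.5},{"dx":0,"dy":0,"dz":-0.13,"ax":0,"ay":0,"az":0,"gripper":0.5},{"dx":0,"dy":0,"dz":-0.13,"ax":0,"ay":0,"az":0,"gripper":0.6},{"dx":0,"dy":0,"dz":0,"ax":0,"ay":0,"az":0,"gripper":0.6}])

```text
clock: 30.92
eef_pos: [510.2, 5.5, 162.7]
tool_rot: [3.139, -0.009, -0.244]
force: [-0.5, -0.6, -0.7]
width: 51.2
gripper_force: 0.0
```

```bash
cat > chk.py <<'E'
from h import *
import sys
a=shot('top',sys.argv[1]);P=cloud(a);z=P[...,2]
# tall blobs on sheet area
m=((z>17)&(z<35)&(P[...,0]>380)&(P[...,0]<640)&(P[...,1]<-100)&(P[...,1]>-450)).astype(np.uint8)
n,l,st,c=cv2.connectedComponentsWithStats(m)
for i in range(1,n):
    if st[i,4]>30: print('blob',st[i,4],P[l==i].mean(0).round(1))
E
python3 log.py; python3 chk.py top4;  python3 - <<'E'
from h import *
rel([446.2,-227.9,60],down(np.radians(27)))
E
```

```text
30.9 [-0.01  0.56 -0.09  2.    0.09  0.58 -1.97] [510.   5. 163.] [ 3.14 -0.01 -0.24] [-0.5 -0.6 -0.7]
blob 94 [ 471.1 -242.4   23.3]
blob 99 [ 449.1 -322.1   23.3]
turn [ 0.003 -0.003 -0.455] shift [-0.54   0.598  0.337]
```

>>> step_arm(plan=[{"dx":0,"dy":0.146,"dz":-0.02,"ax":0,"ay":0,"az":0,"gripper":0.6},{"dx":0,"dy":0.146,"dz":-0.02,"ax":0,"ay":0,"az":-0.05,"gripper":0.6},{"dx":0,"dy":0.146,"dz":-0.02,"ax":0,"ay":0,"az":-0.05,"gripper":0.6},{"dx":0,"dy":0.146,"dz":-0.02,"ax":0,"ay":0,"az":-0.05,"gripper":0.6},{"dx":0,"dy":0.146,"dz":-0.02,"ax":0,"ay":0,"az":0,"gripper":0.6},{"dx":0,"dy":0.146,"dz":0,"ax":0,"ay":0,"az":0,"gripper":0.6},{"dx":0,"dy":0,"dz":0,"ax":0,"ay":0,"az":0,"gripper":0.6}])

```text
clock: 31.85
eef_pos: [473.6, -258.2, 189.6]
tool_rot: [3.136, 0.001, -0.015]
force: [-0.2, 0.9, 1.1]
width: 51.1
gripper_force: 0.0
```

```bash
python3 log.py
python3 - <<'E'
from hexm import *
im=shot('wrist','w3')
cs=[]
for X in([471.1,-242.4,24],[449.1,-322.1,24]):
    p=np.linalg.inv(im['T'])@np.r_[X,1];cs.append((im['fx']*p[0]/p[2]+im['cx'],im['fy']*p[1]/p[2]+im['cy']))
print(cs)
o=hexes('w3',cs)
for i in o: print(*i)
cv2.imwrite('pics/w3b.png',im['color'][60:300,120:440,::-1])
E
```

```text
31.9 [ 0.58  0.56 -0.2   1.89  0.17  0.7  -1.31] [ 474. -258.  190.] [ 3.14  0.   -0.02] [-0.2  0.9  1.1]
[(np.float64(234.99469714953136), np.float64(183.33919370516765)), (np.float64(309.1483809911397), np.float64(201.65421868252852))]
[ 472.  -242.2] -3 [26.  24.7 25.3] 25.2 25.5 28.0
[ 449.9 -321.3] -11 [26.  26.5 24.6] 25.3 25.9 28.7
```

View pics/w3b.png

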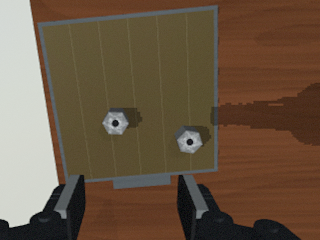

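>>> step_arm(plan=[{"dx":0,"dy":0,"dz":0,"ax":0,"ay":0,"az":-0.104,"gripper":0.6},{"dx":0,"dy":0,"dz":0,"ax":0,"ay":0,"az":-0.103,"gripper":0.6},{"dx":0,"dy":0,"dz":0,"ax":0,"ay":0,"az":-0.103,"gripper":0.6},{"dx":0.019,"dy":-0.05,"dz":0.06,"ax":0,"ay":0,"az":0,"gripper":0.6},{"dx":0,"dy":0,"dz":0.12,"ax":0,"ay":0,"az":0,"gripper":0.6},{"dx":0,"dy":0,"dz":0.12,"ax":0,"ay":0,"az":0,"gripper":0.6},{"dx":0,"dy":0,"dz":0.1,"ax":0,"ay":0,"az":0,"gripper":0.6},{"dx":0,"dy":0,"dz":0,"ax":0,"ay":0,"az":0,"gripper":0.6}])

```text
clock: 32.9
eef_pos: [471.8, -236.1, 68.6]
tool_rot: [-3.141, 0.005, 0.481]
force: [-0.2, -0.0, 0.3]
width: 51.3
gripper_force: 0.0
```

```bash
python3 log.py
python3 - <<'E'
from h import *
rel([471.7,-242.2,28],down(np.radians(27)))
E
```

```text
32.9 [ 0.56  0.75 -0.23  1.99  0.38  0.44 -1.05] [ 472. -236.   69.] [-3.14  0.    0.48] [-0.2 -0.   0.3]
turn [-0.     0.003  0.006] shift [-0.01   0.018  0.135]
```

>>> step_arm(plan=[{"dx":-0.01,"dy":0.018,"dz":0.04,"ax":0,"ay":0,"az":0,"gripper":0.6},{"dx":0,"dy":0,"dz":0.05,"ax":0,"ay":0,"az":0,"gripper":0.6},{"dx":0,"dy":0,"dz":0.045,"ax":0,"ay":0,"az":0,"gripper":0.6},{"dx":0,"dy":0,"dz":0,"ax":0,"ay":0,"az":0,"gripper":0.15},{"dx":0,"dy":0,"dz":0,"ax":0,"ay":0,"az":0,"gripper":0.15},{"dx":0,"dy":0,"dz":0,"ax":0,"ay":0,"az":0,"gripper":0.15},{"dx":0,"dy":0,"dz":0,"ax":0,"ay":0,"az":0,"gripper":0.15},{"dx":0,"dy":0,"dz":-0.08,"ax":0,"ay":0,"az":0,"gripper":0.15},{"dx":0,"dy":0,"dz":-0.13,"ax":0,"ay":0,"az":0,"gripper":0.15},{"dx":0,"dy":0,"dz":-0.13,"ax":0,"ay":0,"az":0,"gripper":0.15},{"dx":0,"dy":0,"dz":0,"ax":0,"ay":0,"az":0,"gripper":0.15}])

```text
clock: 34.28
eef_pos: [475.2, -245.4, 135.3]
tool_rot: [3.132, -0.003, 0.478]
force: [-0.3, -0.0, -0.2]
width: 22.5
gripper_force: 58.8
```

>>> step_arm(plan=[{"dx":0.064,"dy":-0.122,"dz":0,"ax":0,"ay":0,"az":0,"gripper":0.15},{"dx":0.064,"dy":-0.122,"dz":0,"ax":0,"ay":0,"az":0,"gripper":0.15},{"dx":0.064,"dy":-0.122,"dz":0,"ax":0,"ay":0,"az":0,"gripper":0.15},{"dx":0.064,"dy":-0.122,"dz":0,"ax":0,"ay":0,"az":0,"gripper":0.15},{"dx":0.064,"dy":-0.122,"dz":0,"ax":0,"ay":0,"az":0,"gripper":0.15},{"dx":0.064,"dy":-0.122,"dz":0,"ax":0,"ay":0,"az":0,"gripper":0.15},{"dx":0,"dy":0,"dz":0.05,"ax":0,"ay":0,"az":0,"gripper":0.15},{"dx":0,"dy":0,"dz":0,"ax":0,"ay":0,"az":0,"gripper":0.15}])

```text
clock: 35.28
eef_pos: [473.2, 3.6, 115.1]
tool_rot: [3.138, 0.004, 0.48]
force: [-0.3, -0.0, 0.5]
width: 21.9
gripper_force: 58.9
```

```bash
python3 log.py
python3 - <<'E'
from h import *
rel([475,5,58]);a=shot('top','top5')
E
```

```text
35.3 [ 0.08  0.62 -0.22  2.12  0.31  0.44 -1.47] [473.   4. 115.] [3.14 0.   0.48] [-0.3 -0.   0.5]
turn [0. 0. 0.] shift [ 0.008 -0.002  0.19 ]
```

>>> step_arm(plan=[{"dx":0.008,"dy":0,"dz":0.08,"ax":0,"ay":0,"az":0,"gripper":0.15},{"dx":0,"dy":0,"dz":0.08,"ax":0,"ay":0,"az":0,"gripper":0.15},{"dx":0,"dy":0,"dz":0.035,"ax":0,"ay":0,"az":0,"gripper":0.15},{"dx":0,"dy":0,"dz":0,"ax":0,"ay":0,"az":0,"gripper":0.15},{"dx":0,"dy":0,"dz":0,"ax":0,"ay":0,"az":0,"gripper":0.5},{"dx":0,"dy":0,"dz":0,"ax":0,"ay":0,"az":0,"gripper":0.5},{"dx":0,"dy":0,"dz":0,"ax":0,"ay":0,"az":0,"gripper":0.5},{"dx":0,"dy":0,"dz":-0.08,"ax":0,"ay":0,"az":0,"gripper":0.5},{"dx":0,"dy":0,"dz":-0.13,"ax":0,"ay":0,"az":0,"gripper":0.5},{"dx":0,"dy":0,"dz":-0.13,"ax":0,"ay":0,"az":0.1,"gripper":0.6},{"dx":-0.05,"dy":0.125,"dz":0,"ax":0,"ay":0,"az":0,"gripper":0.6},{"dx":-0.05,"dy":0.125,"dz":0,"ax":0,"ay":0,"az":0,"gripper":0.6},{"dx":-0.05,"dy":0.125,"dz":0,"ax":0,"ay":0,"az":0,"gripper":0.6},{"dx":-0.05,"dy":0.125,"dz":0,"ax":0,"ay":0,"az":0,"gripper":0.6},{"dx":-0.05,"dy":0.125,"dz":0,"ax":0,"ay":0,"az":0,"gripper":0.6},{"dx":-0.05,"dy":0.125,"dz":0.03,"ax":0,"ay":0,"az":0,"gripper":0.6},{"dx":-0.05,"dy":0.125,"dz":0.06,"ax":0,"ay":0,"az":0,"gripper":0.6},{"dx":-0.05,"dy":0.125,"dz":0.06,"ax":0,"ay":0,"az":0,"gripper":0.6},{"dx":0,"dy":0,"dz":0.06,"ax":0,"ay":0,"az":0,"gripper":0.6},{"dx":0,"dy":0,"dz":0,"ax":0,"ay":0,"az":0,"gripper":0.6}])

```text
clock: 37.83
eef_pos: [456.4, -317.8, 97.2]
tool_rot: [3.139, 0.002, 0.321]
force: [1.0, 1.0, 0.6]
width: 51.0
gripper_force: 0.0
```

```bash
python3 log.py; python3 chk.py top6
python3 - <<'E'
from h import *
rel([449.7,-321.3,28],down(np.radians(18.5)))
a=load('top6');cv2.imwrite('pics/v3.png',cv2.resize(a['color'][180:280,180:410,::-1],None,fx=3,fy=3,interpolation=cv2.INTER_CUBIC))
E
```

```text
37.8 [ 0.71  0.73 -0.24  1.91  0.32  0.55 -0.99] [ 456. -318.   97.] [3.14 0.   0.32] [1.  1.  0.6]
turn [ 0.002  0.001 -0.001] shift [-0.028  0.004  0.234]
```

View pics/v3.png

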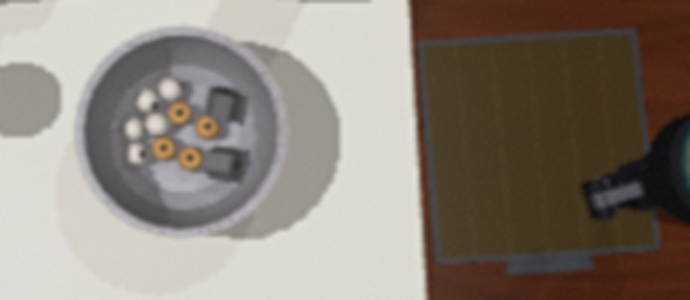

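>>> step_arm(plan=[{"dx":-0.028,"dy":0.004,"dz":0.06,"ax":0,"ay":0,"az":0,"gripper":0.6},{"dx":0,"dy":0,"dz":0.08,"ax":0,"ay":0,"az":0,"gripper":0.6},{"dx":0,"dy":0,"dz":0.06,"ax":0,"ay":0,"az":0,"gripper":0.6},{"dx":0,"dy":0,"dz":0.034,"ax":0,"ay":0,"az":0,"gripper":0.6},{"dx":0,"dy":0,"dz":0,"ax":0,"ay":0,"az":0,"gripper":0.15},{"dx":0,"dy":0,"dz":0,"ax":0,"ay":0,"az":0,"gripper":0.15},{"dx":0,"dy":0,"dz":0,"ax":0,"ay":0,"az":0,"gripper":0.15},{"dx":0,"dy":0,"dz":0,"ax":0,"ay":0,"az":0,"gripper":0.15},{"dx":0,"dy":0,"dz":-0.08,"ax":0,"ay":0,"az":0,"gripper":0.15},{"dx":0,"dy":0,"dz":-0.13,"ax":0,"ay":0,"az":0,"gripper":0.15},{"dx":0,"dy":0,"dz":-0.13,"ax":0,"ay":0,"az":0,"gripper":0.15},{"dx":0,"dy":0,"dz":0,"ax":0,"ay":0,"az":0,"gripper":0.15}])

```text
clock: 39.38
eef_pos: [451.7, -323.0, 133.0]
tool_rot: [3.132, -0.004, 0.321]
force: [-0.1, 0.5, -0.4]
width: 22.4
gripper_force: 58.8
```

>>> step_arm(plan=[{"dx":0.05,"dy":-0.136,"dz":0,"ax":0,"ay":0,"az":0,"gripper":0.15},{"dx":0.05,"dy":-0.136,"dz":0,"ax":0,"ay":0,"az":0,"gripper":0.15},{"dx":0.05,"dy":-0.136,"dz":0,"ax":0,"ay":0,"az":0,"gripper":0.15},{"dx":0.05,"dy":-0.136,"dz":0,"ax":0,"ay":0,"az":0,"gripper":0.15},{"dx":0.05,"dy":-0.136,"dz":0,"ax":0,"ay":0,"az":0,"gripper":0.15},{"dx":0.05,"dy":-0.136,"dz":0,"ax":0,"ay":0,"az":0,"gripper":0.15},{"dx":0.05,"dy":-0.136,"dz":0,"ax":0,"ay":0,"az":0,"gripper":0.15},{"dx":0.05,"dy":-0.136,"dz":0,"ax":0,"ay":0,"az":0,"gripper":0.15},{"dx":0,"dy":0,"dz":0.05,"ax":0,"ay":0,"az":0,"gripper":0.15},{"dx":0,"dy":0,"dz":0,"ax":0,"ay":0,"az":0,"gripper":0.15}])

```text
clock: 40.62
eef_pos: [459.3, 25.9, 112.3]
tool_rot: [3.137, 0.004, 0.323]
force: [0.5, 0.1, -0.2]
width: 22.6
gripper_force: 58.9
```

```bash
python3 log.py
python3 - <<'E'
from h import *
rel([460,25,58])
E
python3 chk.py top7
```

```text
40.6 [-0.01  0.61 -0.15  2.15  0.24  0.4  -1.61] [459.  26. 112.] [3.14 0.   0.32] [ 0.5  0.1 -0.2]
turn [0. 0. 0.] shift [0.002 0.003 0.181]
```

>>> step_arm(plan=[{"dx":0.002,"dy":0.003,"dz":0.08,"ax":0,"ay":0,"az":0,"gripper":0.15},{"dx":0,"dy":0,"dz":0.08,"ax":0,"ay":0,"az":0,"gripper":0.15},{"dx":0,"dy":0,"dz":0.025,"ax":0,"ay":0,"az":0,"gripper":0.15},{"dx":0,"dy":0,"dz":0,"ax":0,"ay":0,"az":0,"gripper":0.15},{"dx":0,"dy":0,"dz":0,"ax":0,"ay":0,"az":0,"gripper":0.5},{"dx":0,"dy":0,"dz":0,"ax":0,"ay":0,"az":0,"gripper":0.5},{"dx":0,"dy":0,"dz":0,"ax":0,"ay":0,"az":0,"gripper":0.5},{"dx":0,"dy":0,"dz":-0.08,"ax":0,"ay":0,"az":0,"gripper":0.5},{"dx":0,"dy":0,"dz":-0.13,"ax":0,"ay":0,"az":0,"gripper":0.5},{"dx":0,"dy":0,"dz":-0.15,"ax":0,"ay":0,"az":0,"gripper":0.5},{"dx":0,"dy":0,"dz":-0.15,"ax":0,"ay":0,"az":0,"gripper":0.5},{"dx":0,"dy":0,"dz":-0.12,"ax":0,"ay":0,"az":0,"gripper":0.5},{"dx":0.12,"dy":-0.07,"dz":0,"ax":0,"ay":0,"az":0,"gripper":0.5},{"dx":0.12,"dy":-0.07,"dz":0,"ax":0,"ay":0,"az":0,"gripper":0.5},{"dx":0.12,"dy":-0.07,"dz":0,"ax":0,"ay":0,"az":0,"gripper":0.5},{"dx":0.12,"dy":-0.07,"dz":0,"ax":0,"ay":0,"az":0,"gripper":0.5},{"dx":0,"dy":0,"dz":0,"ax":0,"ay":0,"az":0,"gripper":0.5}])

```text
clock: 42.8
eef_pos: [572.4, 154.3, 246.3]
tool_rot: [3.139, -0.001, 0.325]
force: [-0.7, 0.2, 0.5]
width: 42.4
gripper_force: 0.0
```

```bash
python3 log.py
python3 - <<'E'
from h import *
im=shot('wrist','w5');P=cloud(im)
m=(P[...,2]>146)&(P[...,2]<162)&(abs(P[...,0]-627)<25)&(abs(P[...,1]-154)<25)
q=P[m];print(m.sum(),q.mean(0),cv2.minAreaRect(q[:,:2].astype(np.float32)))
m=(P[...,2]>44)&(P[...,2]<56)&(P[...,0]>580)&(P[...,0]<670)&(P[...,1]>110)&(P[...,1]<275)
q=P[m];print(m.sum(),cv2.minAreaRect(q[:,:2].astype(np.float32)))
cv2.imwrite('pics/w5b.png',cv2.resize(im['color'][:,:,::-1],(800,600),interpolation=cv2.INTER_CUBIC))
shot('top','top8')
E
```

```text
42.8 [-0.14  0.56 -0.26  1.69  0.18  0.91 -1.72] [572. 154. 246.] [ 3.14 -0.    0.33] [-0.7  0.2  0.5]
421 [631.44288631 158.27626859 153.84269224] ((631.1586303710938, 157.87451171875), (15.290544509887695, 15.176569938659668), 7.670695781707764)
3283 ((625.7178344726562, 197.44512939453125), (46.0197639465332, 129.92483520507812), 7.608363628387451)
```

View pics/w5b.png

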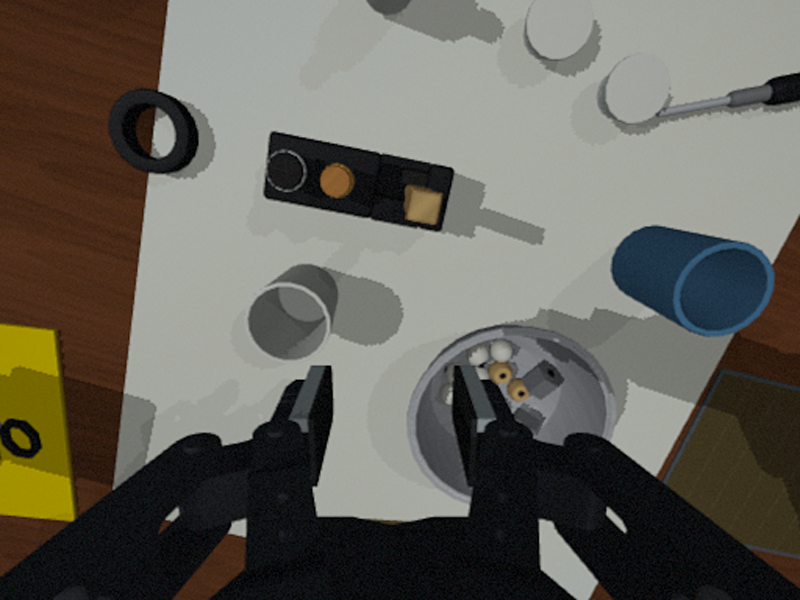

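>>> step_arm(plan=[{"dx":0,"dy":0,"dz":0,"ax":0,"ay":0,"az":0.061,"gripper":0.5},{"dx":0,"dy":0,"dz":0,"ax":0,"ay":0,"az":0.061,"gripper":0.5},{"dx":0.07,"dy":0.007,"dz":0,"ax":0,"ay":0,"az":0,"gripper":0.5},{"dx":0.07,"dy":0.007,"dz":0,"ax":0,"ay":0,"az":0,"gripper":0.5},{"dx":0.06,"dy":0,"dz":0.06,"ax":0,"ay":0,"az":0,"gripper":0.5},{"dx":0,"dy":0,"dz":0.1,"ax":0,"ay":0,"az":0,"gripper":0.5},{"dx":0,"dy":0,"dz":0.04,"ax":0,"ay":0,"az":0,"gripper":0.5},{"dx":0,"dy":0,"dz":0,"ax":0,"ay":0,"az":0,"gripper":0.5}])

```text
clock: 43.9
eef_pos: [630.6, 153.2, 186.1]
tool_rot: [3.136, 0.002, 0.129]
force: [0.2, 0.7, -0.7]
width: 43.1
gripper_force: 0.0
```

```bash
python3 log.py
python3 - <<'E'
from h import *
rel([631.2,157.9,128],down(.1335))
E
```

```text
43.9 [-0.17  0.71 -0.19  1.58  0.17  0.87 -1.87] [631. 153. 186.] [3.14 0.   0.13] [ 0.2  0.7 -0.7]
turn [ 0.003  0.001 -0.003] shift [ 0.004 -0.015  0.194]
```

>>> step_arm(plan=[{"dx":0.004,"dy":-0.015,"dz":0,"ax":0.003,"ay":0,"az":-0.003,"gripper":0.5},{"dx":0,"dy":0,"dz":0.07,"ax":0,"ay":0,"az":0,"gripper":0.5},{"dx":0,"dy":0,"dz":0.08,"ax":0,"ay":0,"az":0,"gripper":0.5},{"dx":0,"dy":0,"dz":0.044,"ax":0,"ay":0,"az":0,"gripper":0.5},{"dx":0,"dy":0,"dz":0,"ax":0,"ay":0,"az":0,"gripper":0.5}])

```text
clock: 44.52
eef_pos: [631.9, 158.9, 128.1]
tool_rot: [3.142, 0.0, 0.135]
force: [0.8, 0.4, 1.0]
width: 42.5
gripper_force: 0.0
```

>>> step_arm(plan=[{"dx":0,"dy":0,"dz":0,"ax":0,"ay":0,"az":0,"gripper":0.05},{"dx":0,"dy":0,"dz":0,"ax":0,"ay":0,"az":0,"gripper":0.05},{"dx":0,"dy":0,"dz":0,"ax":0,"ay":0,"az":0,"gripper":0.05},{"dx":0,"dy":0,"dz":0,"ax":0,"ay":0,"az":0,"gripper":0.05},{"dx":0,"dy":0,"dz":0,"ax":0,"ay":0,"az":0,"gripper":0.05}])

```text
clock: 45.15
eef_pos: [633.0, 159.0, 129.4]
tool_rot: [-3.141, -0.003, 0.135]
force: [0.5, -0.5, 6.2]
width: 14.2
gripper_force: 59.0
```

>>> step_arm(plan=[{"dx":0,"dy":0,"dz":-0.02,"ax":0,"ay":0,"az":0,"gripper":0.05},{"dx":0,"dy":0,"dz":-0.03,"ax":0,"ay":0,"az":0,"gripper":0.05},{"dx":0,"dy":0,"dz":-0.04,"ax":0,"ay":0,"az":0,"gripper":0.05},{"dx":0,"dy":0,"dz":-0.05,"ax":0,"ay":0,"az":0,"gripper":0.05},{"dx":0,"dy":0,"dz":-0.06,"ax":0,"ay":0,"az":0,"gripper":0.05},{"dx":0,"dy":0,"dz":-0.1,"ax":0,"ay":0,"az":0,"gripper":0.05},{"dx":0,"dy":0,"dz":-0.1,"ax":0,"ay":0,"az":0,"gripper":0.05},{"dx":0,"dy":0,"dz":-0.06,"ax":0,"ay":0,"az":0,"gripper":0.05},{"dx":0,"dy":0,"dz":0,"ax":0,"ay":0,"az":0,"gripper":0.05}])

```text
clock: 46.28
eef_pos: [632.2, 159.2, 269.2]
tool_rot: [-3.141, -0.003, 0.135]
force: [0.4, 0.2, -0.3]
width: 14.0
gripper_force: 59.2
```

```bash
python3 log.py
python3 - <<'E'
from h import *
rel([490,27,260]);rel([460,27,260])
a=load('top8');b=shot('side','side8');w=shot('top','top9')
A=cv2.resize(a['color'][180:270,190:290,::-1],None,fx=4,fy=4,interpolation=cv2.INTER_CUBIC)
B=cv2.resize(b['color'][80:230,180:330,::-1],(400,360),interpolation=cv2.INTER_CUBIC)
cv2.imwrite('pics/v4.png',np.hstack([A,B]))
# bead map from top8: bowl pixel heights
im=a
for u,v in [(490,27)]:
  p=np.linalg.inv(im['T'])@np.r_[490,27,4,1];print(im['fx']*p[0]/p[2]+im['cx'],im['fy']*p[1]/p[2]+im['cy'])
E
```

```text
46.3 [-0.17  0.62 -0.21  1.49  0.14  1.04 -1.85] [632. 159. 269.] [-3.14 -0.    0.13] [ 0.4  0.2 -0.3]
turn [0. 0. 0.] shift [-0.529  0.373  0.029]
turn [0. 0. 0.] shift [-0.628  0.36   0.028]
241.16383308444588 225.72731391078847
```

View pics/v4.png

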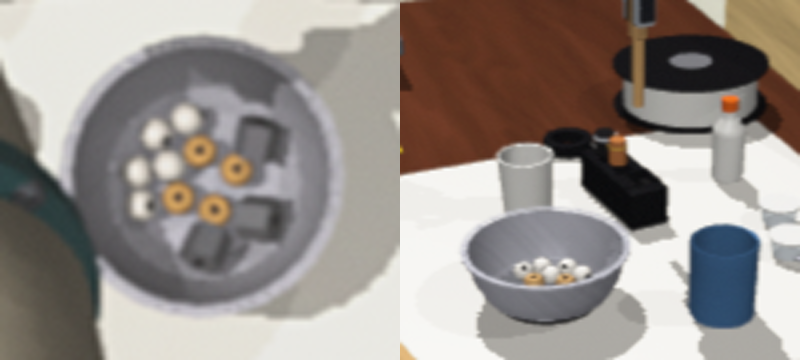

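>>> step_arm(plan=[{"dx":-0.102,"dy":0.049,"dz":0,"ax":0,"ay":0,"az":0,"gripper":0.05},{"dx":-0.102,"dy":0.049,"dz":0,"ax":0,"ay":0,"az":0,"gripper":0.05},{"dx":-0.102,"dy":0.049,"dz":0,"ax":0,"ay":0,"az":0,"gripper":0.05},{"dx":-0.102,"dy":0.049,"dz":0,"ax":0,"ay":0,"az":0,"gripper":0.05},{"dx":-0.102,"dy":0.049,"dz":0,"ax":0,"ay":0,"az":0,"gripper":0.05},{"dx":-0.1,"dy":0.049,"dz":0,"ax":0,"ay":0,"az":0,"gripper":0.05},{"dx":0,"dy":0,"dz":0.08,"ax":0,"ay":0,"az":0,"gripper":0.05},{"dx":0,"dy":0,"dz":0.08,"ax":0,"ay":0,"az":0,"gripper":0.05},{"dx":0,"dy":0,"dz":0.08,"ax":0,"ay":0,"az":0,"gripper":0.05},{"dx":0,"dy":0,"dz":0,"ax":0,"ay":0,"az":0,"gripper":0.05}])

```text
clock: 47.62
eef_pos: [460.5, 46.6, 192.4]
tool_rot: [3.142, 0.005, 0.135]
force: [0.4, 0.5, -1.1]
width: 14.5
gripper_force: 59.2
```

```bash
python3 log.py
python3 - <<'E'
from h import *
rel([463,47,135],down(.135))
im=shot('top','top10');P=cloud(im);b=shot('side','side10')
# rod foot in side view: project expected foot
s=ctrl.read_state()
for n,i in(('side',b),):
    cv2.imwrite('pics/v5.png',cv2.resize(i['color'][90:230,170:300,::-1],(520,560),interpolation=cv2.INTER_CUBIC))
    for h in(121,):
        X=s['eef_pos']-[0,0,h];p=np.linalg.inv(i['T'])@np.r_[X,1];u,v=i['fx']*p[0]/p[2]+i['cx'],i['fy']*p[1]/p[2]+i['cy'];print((u-170)*4,(v-90)*4)
E
```

```text
47.6 [-0.01  0.47 -0.2   2.08  0.16  0.61 -1.76] [460.  47. 192.] [3.14 0.01 0.13] [ 0.4  0.5 -1.1]
turn [ 0.     0.004 -0.   ] shift [ 0.009 -0.     0.191]
204.668443115247 350.67701808399715
```

View pics/v5.png

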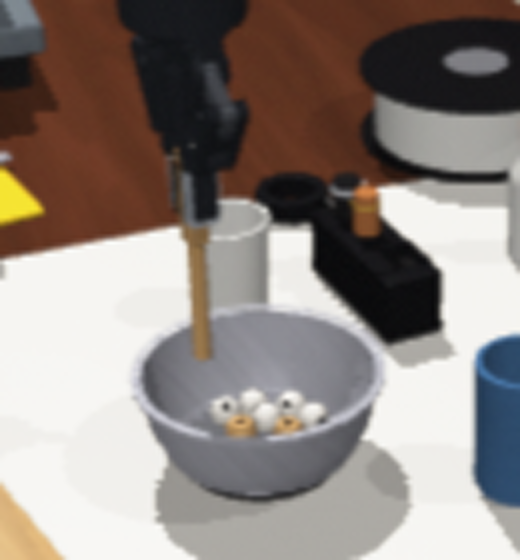

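>>> step_arm(plan=[{"dx":0.009,"dy":0,"dz":0.05,"ax":0,"ay":0.004,"az":0,"gripper":0.05},{"dx":0,"dy":0,"dz":0.05,"ax":0,"ay":0,"az":0,"gripper":0.05},{"dx":0,"dy":0,"dz":0.035,"ax":0,"ay":0,"az":0,"gripper":0.05},{"dx":0,"dy":0,"dz":0.03,"ax":0,"ay":0,"az":0,"gripper":0.05},{"dx":0,"dy":0,"dz":0.02,"ax":0,"ay":0,"az":0,"gripper":0.05},{"dx":0,"dy":0,"dz":0,"ax":0,"ay":0,"az":0,"gripper":0.05}])

```text
clock: 48.48
eef_pos: [465.4, 47.3, 138.5]
tool_rot: [3.142, -0.006, 0.135]
force: [0.3, 0.6, -0.5]
width: 14.3
gripper_force: 59.2
```

>>> step_arm(plan=[{"dx":0,"dy":0,"dz":0.012,"ax":0,"ay":-0.003,"az":0,"gripper":0.05},{"dx":0,"dy":0,"dz":0.012,"ax":0,"ay":0,"az":0,"gripper":0.05},{"dx":0,"dy":0,"dz":0,"ax":0,"ay":0,"az":0,"gripper":0.05}])

```text
clock: 48.85
eef_pos: [465.5, 47.2, 131.3]
tool_rot: [3.142, -0.002, 0.135]
force: [0.1, -0.4, 0.4]
width: 14.3
gripper_force: 59.2
```

>>> step_arm(plan=[{"dx":0.03,"dy":-0.012,"dz":0.005,"ax":0,"ay":0,"az":0,"gripper":0.05},{"dx":0.0278,"dy":-0.003,"dz":0,"ax":0,"ay":0,"az":0,"gripper":0.05},{"dx":0.0292,"dy":0,"dz":0,"ax":0,"ay":0,"az":0,"gripper":0.05},{"dx":0.0278,"dy":0.009,"dz":0,"ax":0,"ay":0,"az":0,"gripper":0.05},{"dx":0.0236,"dy":0.0172,"dz":0,"ax":0,"ay":0,"az":0,"gripper":0.05},{"dx":0.0172,"dy":0.0236,"dz":0,"ax":0,"ay":0,"az":0,"gripper":0.05},{"dx":0.009,"dy":0.0278,"dz":0,"ax":0,"ay":0,"az":0,"gripper":0.05},{"dx":0,"dy":0.0292,"dz":0,"ax":0,"ay":0,"az":0,"gripper":0.05},{"dx":-0.009,"dy":0.0278,"dz":0,"ax":0,"ay":0,"az":0,"gripper":0.05},{"dx":-0.0172,"dy":0.0236,"dz":0,"ax":0,"ay":0,"az":0,"gripper":0.05}])

```text
clock: 50.1
eef_pos: [512.4, 11.8, 130.2]
tool_rot: [-3.139, -0.003, 0.135]
force: [-1.2, 7.6, 1.5]
width: 14.2
gripper_force: 59.5
```

```bash
python3 log.py
python3 - <<'E'
from h import *
s=ctrl.read_state();d=s['eef_pos'][:2]-[490,27];print('off',d.round(1),np.hypot(*d).round(1),s['torque'].round(2))
E
```

```text
50.1 [ 0.05  0.62 -0.18  2.01  0.21  0.52 -1.72] [512.  12. 130.] [-3.14 -0.    0.13] [-1.2  7.6  1.5]
off [ 22.4 -15.2] 27.1 [ 2.31  0.3  -0.02]
```

>>> step_arm(plan=[{"dx":-0.0236,"dy":0.0172,"dz":0,"ax":0,"ay":0,"az":0,"gripper":0.05},{"dx":-0.0278,"dy":0.009,"dz":0,"ax":0,"ay":0,"az":0,"gripper":0.05},{"dx":-0.0292,"dy":0,"dz":0,"ax":0,"ay":0,"az":0,"gripper":0.05},{"dx":-0.0278,"dy":-0.009,"dz":0,"ax":0,"ay":0,"az":0,"gripper":0.05},{"dx":-0.0236,"dy":-0.0172,"dz":0,"ax":0,"ay":0,"az":0,"gripper":0.05},{"dx":-0.0172,"dy":-0.0236,"dz":0,"ax":0,"ay":0,"az":0,"gripper":0.05},{"dx":-0.009,"dy":-0.0278,"dz":0,"ax":0,"ay":0,"az":0,"gripper":0.05},{"dx":0,"dy":-0.0292,"dz":0,"ax":0,"ay":0,"az":0,"gripper":0.05},{"dx":0.009,"dy":-0.0278,"dz":0,"ax":0,"ay":0,"az":0,"gripper":0.05},{"dx":0.0172,"dy":-0.0236,"dz":0,"ax":0,"ay":0,"az":0,"gripper":0.05},{"dx":0.0236,"dy":-0.0172,"dz":0,"ax":0,"ay":0,"az":0,"gripper":0.05},{"dx":0.0278,"dy":-0.009,"dz":0,"ax":0,"ay":0,"az":0,"gripper":0.05},{"dx":0.0292,"dy":0,"dz":0,"ax":0,"ay":0,"az":0,"gripper":0.05},{"dx":0.0278,"dy":0.009,"dz":0,"ax":0,"ay":0,"az":0,"gripper":0.05},{"dx":0.0236,"dy":0.0172,"dz":0,"ax":0,"ay":0,"az":0,"gripper":0.05},{"dx":0.0172,"dy":0.0236,"dz":0,"ax":0,"ay":0,"az":0,"gripper":0.05},{"dx":0.009,"dy":0.0278,"dz":0,"ax":0,"ay":0,"az":0,"gripper":0.05},{"dx":0,"dy":0.0292,"dz":0,"ax":0,"ay":0,"az":0,"gripper":0.05},{"dx":-0.009,"dy":0.0278,"dz":0,"ax":0,"ay":0,"az":0,"gripper":0.05},{"dx":-0.0172,"dy":0.0236,"dz":0,"ax":0,"ay":0,"az":0,"gripper":0.05}])

```text
clock: 52.6
eef_pos: [512.2, 9.4, 130.1]
tool_rot: [3.141, -0.002, 0.134]
force: [-0.1, -0.4, -0.9]
width: 14.1
gripper_force: 59.6
```

```bash
python3 log.py
python3 - <<'E'
from h import *
s=ctrl.read_state();d=s['eef_pos'][:2]-[490,27];print('off',d.round(1),np.hypot(*d).round(1),s['torque'].round(2))
b=shot('side','side11')
cv2.imwrite('pics/v6.png',cv2.resize(b['color'][90:230,170:300,::-1],(520,560),interpolation=cv2.INTER_CUBIC))
E
```

```text
52.6 [ 0.05  0.62 -0.18  2.01  0.21  0.52 -1.71] [512.   9. 130.] [ 3.14 -0.    0.13] [-0.1 -0.4 -0.9]
off [ 22.2 -17.6] 28.3 [ 0.06 -0.18  0.04]
```

View pics/v6.png

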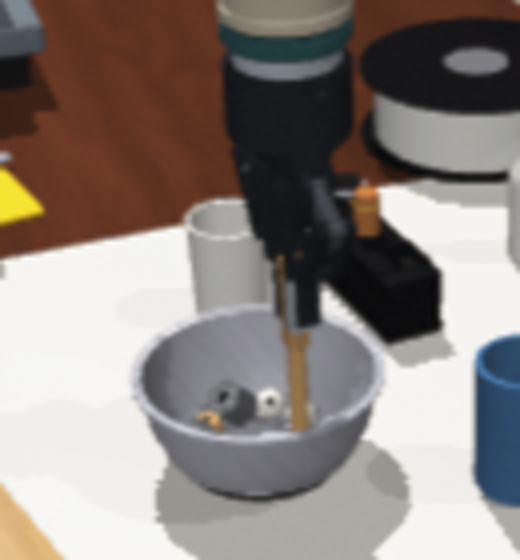

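>>> step_arm(plan=[{"dx":-0.0236,"dy":0.0172,"dz":0.004,"ax":0,"ay":0,"az":0,"gripper":0.05},{"dx":-0.0278,"dy":0.009,"dz":0,"ax":0,"ay":0,"az":0,"gripper":0.05},{"dx":-0.0292,"dy":0,"dz":0,"ax":0,"ay":0,"az":0,"gripper":0.05},{"dx":-0.0278,"dy":-0.009,"dz":0,"ax":0,"ay":0,"az":0,"gripper":0.05},{"dx":-0.0236,"dy":-0.0172,"dz":0,"ax":0,"ay":0,"az":0,"gripper":0.05},{"dx":-0.0172,"dy":-0.0236,"dz":0,"ax":0,"ay":0,"az":0,"gripper":0.05},{"dx":-0.009,"dy":-0.0278,"dz":0,"ax":0,"ay":0,"az":0,"gripper":0.05},{"dx":0,"dy":-0.0292,"dz":0,"ax":0,"ay":0,"az":0,"gripper":0.05},{"dx":0.009,"dy":-0.0278,"dz":0,"ax":0,"ay":0,"az":0,"gripper":0.05},{"dx":0.0172,"dy":-0.0236,"dz":0,"ax":0,"ay":0,"az":0,"gripper":0.05},{"dx":0.0236,"dy":-0.0172,"dz":0,"ax":0,"ay":0,"az":0,"gripper":0.05},{"dx":0.0278,"dy":-0.009,"dz":0,"ax":0,"ay":0,"az":0,"gripper":0.05},{"dx":0.0292,"dy":0,"dz":0,"ax":0,"ay":0,"az":0,"gripper":0.05},{"dx":0.0278,"dy":0.009,"dz":0,"ax":0,"ay":0,"az":0,"gripper":0.05},{"dx":0.0236,"dy":0.0172,"dz":0,"ax":0,"ay":0,"az":0,"gripper":0.05},{"dx":0.0172,"dy":0.0236,"dz":0,"ax":0,"ay":0,"az":0,"gripper":0.05},{"dx":0.009,"dy":0.0278,"dz":0,"ax":0,"ay":0,"az":0,"gripper":0.05},{"dx":0,"dy":0.0292,"dz":0,"ax":0,"ay":0,"az":0,"gripper":0.05},{"dx":-0.009,"dy":0.0278,"dz":0,"ax":0,"ay":0,"az":0,"gripper":0.05},{"dx":-0.0172,"dy":0.0236,"dz":0,"ax":0,"ay":0,"az":0,"gripper":0.05}])

```text
clock: 55.15
eef_pos: [512.5, 9.8, 129.0]
tool_rot: [-3.141, -0.003, 0.134]
force: [-0.3, 3.5, 1.3]
width: 14.3
gripper_force: 59.7
```

>>> step_arm(plan=[{"dx":-0.0236,"dy":0.0172,"dz":0,"ax":0,"ay":0,"az":0,"gripper":0.05},{"dx":-0.0278,"dy":0.009,"dz":0,"ax":0,"ay":0,"az":0,"gripper":0.05},{"dx":-0.0292,"dy":0,"dz":0,"ax":0,"ay":0,"az":0,"gripper":0.05},{"dx":-0.0278,"dy":-0.009,"dz":0,"ax":0,"ay":0,"az":0,"gripper":0.05},{"dx":-0.0236,"dy":-0.0172,"dz":0,"ax":0,"ay":0,"az":0,"gripper":0.05},{"dx":-0.0172,"dy":-0.0236,"dz":0,"ax":0,"ay":0,"az":0,"gripper":0.05},{"dx":-0.009,"dy":-0.0278,"dz":0,"ax":0,"ay":0,"az":0,"gripper":0.05},{"dx":0,"dy":-0.0292,"dz":0,"ax":0,"ay":0,"az":0,"gripper":0.05},{"dx":0.009,"dy":-0.0278,"dz":0,"ax":0,"ay":0,"az":0,"gripper":0.05},{"dx":0.0172,"dy":-0.0236,"dz":0,"ax":0,"ay":0,"az":0,"gripper":0.05},{"dx":0.0236,"dy":-0.0172,"dz":0,"ax":0,"ay":0,"az":0,"gripper":0.05},{"dx":0.0278,"dy":-0.009,"dz":0,"ax":0,"ay":0,"az":0,"gripper":0.05},{"dx":0.0292,"dy":0,"dz":0,"ax":0,"ay":0,"az":0,"gripper":0.05},{"dx":0.0278,"dy":0.009,"dz":0,"ax":0,"ay":0,"az":0,"gripper":0.05},{"dx":0.0236,"dy":0.0172,"dz":0,"ax":0,"ay":0,"az":0,"gripper":0.05},{"dx":0.0172,"dy":0.0236,"dz":0,"ax":0,"ay":0,"az":0,"gripper":0.05},{"dx":0.009,"dy":0.0278,"dz":0,"ax":0,"ay":0,"az":0,"gripper":0.05},{"dx":0,"dy":0.0292,"dz":0,"ax":0,"ay":0,"az":0,"gripper":0.05},{"dx":-0.009,"dy":0.0278,"dz":0,"ax":0,"ay":0,"az":0,"gripper":0.05},{"dx":-0.0172,"dy":0.0236,"dz":0,"ax":0,"ay":0,"az":0,"gripper":0.05}])

```text
clock: 57.65
eef_pos: [512.5, 9.5, 129.0]
tool_rot: [3.142, -0.003, 0.134]
force: [-0.3, 0.2, 0.6]
width: 14.2
gripper_force: 59.7
```

>>> step_arm(plan=[{"dx":-0.0236,"dy":0.0172,"dz":0,"ax":0,"ay":0,"az":0,"gripper":0.05},{"dx":-0.0278,"dy":0.009,"dz":0,"ax":0,"ay":0,"az":0,"gripper":0.05},{"dx":-0.0292,"dy":0,"dz":0,"ax":0,"ay":0,"az":0,"gripper":0.05},{"dx":-0.0278,"dy":-0.009,"dz":0,"ax":0,"ay":0,"az":0,"gripper":0.05},{"dx":-0.0236,"dy":-0.0172,"dz":0,"ax":0,"ay":0,"az":0,"gripper":0.05},{"dx":-0.0172,"dy":-0.0236,"dz":0,"ax":0,"ay":0,"az":0,"gripper":0.05},{"dx":-0.009,"dy":-0.0278,"dz":0,"ax":0,"ay":0,"az":0,"gripper":0.05},{"dx":0,"dy":-0.0292,"dz":0,"ax":0,"ay":0,"az":0,"gripper":0.05},{"dx":0.009,"dy":-0.0278,"dz":0,"ax":0,"ay":0,"az":0,"gripper":0.05},{"dx":0.0172,"dy":-0.0236,"dz":0,"ax":0,"ay":0,"az":0,"gripper":0.05},{"dx":0.0236,"dy":-0.0172,"dz":0,"ax":0,"ay":0,"az":0,"gripper":0.05},{"dx":0.0278,"dy":-0.009,"dz":0,"ax":0,"ay":0,"az":0,"gripper":0.05},{"dx":0.0292,"dy":0,"dz":0,"ax":0,"ay":0,"az":0,"gripper":0.05},{"dx":0.0278,"dy":0.009,"dz":0,"ax":0,"ay":0,"az":0,"gripper":0.05},{"dx":0.0236,"dy":0.0172,"dz":0,"ax":0,"ay":0,"az":0,"gripper":0.05},{"dx":0.0172,"dy":0.0236,"dz":0,"ax":0,"ay":0,"az":0,"gripper":0.05},{"dx":0.009,"dy":0.0278,"dz":0,"ax":0,"ay":0,"az":0,"gripper":0.05},{"dx":0,"dy":0.0292,"dz":0,"ax":0,"ay":0,"az":0,"gripper":0.05},{"dx":0,"dy":0,"dz":0,"ax":0,"ay":0,"az":0,"gripper":0.05},{"dx":0,"dy":0,"dz":0,"ax":0,"ay":0,"az":0,"gripper":0.05}])

```text
clock: 60.15
eef_pos: [519.7, 27.0, 129.3]
tool_rot: [-3.141, -0.005, 0.135]
force: [-2.1, 1.4, 0.4]
width: 14.2
gripper_force: 59.8
```

```bash
python3 log.py
python3 - <<'E'
from h import *
rel([638.9,-54.3,270])
E
```

```text
60.1 [ 0.01  0.63 -0.17  1.99  0.2   0.53 -1.73] [520.  27. 129.] [-3.14 -0.01  0.13] [-2.1  1.4  0.4]
turn [0. 0. 0.] shift [ 0.36   0.322 -0.467]
```

>>> step_arm(plan=[{"dx":-0.01,"dy":0,"dz":-0.03,"ax":0,"ay":0,"az":0,"gripper":0.05},{"dx":-0.01,"dy":0,"dz":-0.06,"ax":0,"ay":0,"az":0,"gripper":0.05},{"dx":0,"dy":0,"dz":-0.1,"ax":0,"ay":0,"az":0,"gripper":0.05},{"dx":0,"dy":0,"dz":-0.12,"ax":0,"ay":0,"az":0,"gripper":0.05},{"dx":0,"dy":0,"dz":-0.12,"ax":0,"ay":0,"az":0,"gripper":0.05},{"dx":0,"dy":0,"dz":-0.05,"ax":0,"ay":0,"az":0,"gripper":0.05},{"dx":0.076,"dy":0.064,"dz":0,"ax":0,"ay":0,"az":0,"gripper":0.05},{"dx":0.076,"dy":0.064,"dz":0,"ax":0,"ay":0,"az":0,"gripper":0.05},{"dx":0.076,"dy":0.064,"dz":0,"ax":0,"ay":0,"az":0,"gripper":0.05},{"dx":0.076,"dy":0.064,"dz":0,"ax":0,"ay":0,"az":0,"gripper":0.05},{"dx":0.076,"dy":0.064,"dz":0,"ax":0,"ay":0,"az":0,"gripper":0.05},{"dx":0,"dy":0,"dz":0,"ax":0,"ay":0,"az":0,"gripper":0.05}])

```text
clock: 61.65
eef_pos: [638.7, -56.5, 272.0]
tool_rot: [3.14, -0.002, 0.132]
force: [-0.1, -0.3, -0.7]
width: 14.0
gripper_force: 59.8
```

```bash
python3 log.py
python3 - <<'E'
from h import *
a=shot('top','top12');b=shot('side','side12')
# jar from side cloud rim
P=cloud(b);m=(P[...,2]>84)&(P[...,2]<96)&(np.hypot(P[...,0]-639,P[...,1]+54)<45)
print(m.sum(),cv2.minEnclosingCircle(P[m][:,:2].astype(np.float32)))
rel([639,-54.3,131],down(.135))
B=cv2.resize(b['color'][60:230,180:330,::-1],(450,510),interpolation=cv2.INTER_CUBIC)
A=cv2.resize(a['color'][180:265,190:290,::-1],None,fx=3.5,fy=6,interpolation=cv2.INTER_CUBIC)
cv2.imwrite('pics/v7.png',np.hstack([B,A]))
E
```

```text
61.6 [ 0.17  0.6  -0.2   1.52  0.14  1.03 -1.51] [639. -57. 272.] [ 3.14 -0.    0.13] [-0.1 -0.3 -0.7]
157 ((640.6219482421875, -55.74197769165039), 34.36771011352539)
turn [-0. -0. -0.] shift [0.006 0.001 0.471]
```

View pics/v7.png

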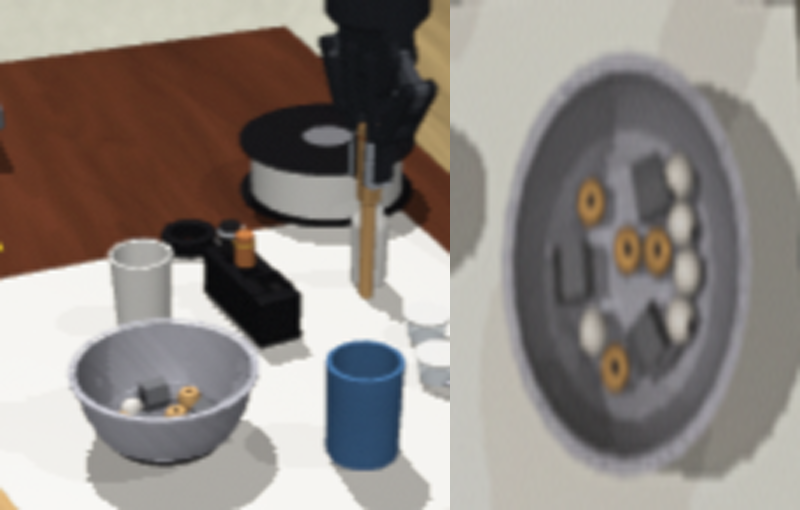

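>>> step_arm(plan=[{"dx":0.006,"dy":-0.003,"dz":0.05,"ax":0,"ay":0,"az":0,"gripper":0.05},{"dx":0,"dy":0,"dz":0.1,"ax":0,"ay":0,"az":0,"gripper":0.05},{"dx":0,"dy":0,"dz":0.1,"ax":0,"ay":0,"az":0,"gripper":0.05},{"dx":0,"dy":0,"dz":0.08,"ax":0,"ay":0,"az":0,"gripper":0.05},{"dx":0,"dy":0,"dz":0.06,"ax":0,"ay":0,"az":0,"gripper":0.05},{"dx":0,"dy":0,"dz":0.04,"ax":0,"ay":0,"az":0,"gripper":0.05},{"dx":0,"dy":0,"dz":0,"ax":0,"ay":0,"az":0,"gripper":0.05}])

```text
clock: 62.62
eef_pos: [639.2, -52.8, 143.4]
tool_rot: [-3.141, -0.001, 0.135]
force: [-0.8, -1.2, 0.3]
width: 14.3
gripper_force: 59.8
```

>>> step_arm(plan=[{"dx":0,"dy":0,"dz":0,"ax":0,"ay":-0.03,"az":0,"gripper":0.05},{"dx":0.006,"dy":0,"dz":0,"ax":0,"ay":-0.03,"az":0,"gripper":0.05},{"dx":0.006,"dy":0,"dz":0,"ax":0,"ay":-0.03,"az":0,"gripper":0.05},{"dx":0,"dy":0,"dz":0,"ax":0,"ay":0,"az":0,"gripper":0.05}])

```text
clock: 63.12
eef_pos: [644.6, -52.0, 144.5]
tool_rot: [3.142, 0.137, 0.135]
force: [1.2, -0.2, 0.1]
width: 14.2
gripper_force: 59.8
```

```bash
python3 log.py
python3 - <<'E'
from h import *
s=ctrl.read_state();M=R.from_euler('xyz',s['tool_rot']);print('foot',(s['eef_pos']+M.apply([0,0,121])).round(1),'z',M.apply([0,0,1]).round(3))
E
```

```text
63.1 [ 0.12  0.81 -0.17  1.49  0.17  1.   -1.54] [645. -52. 145.] [3.14 0.14 0.13] [ 1.2 -0.2  0.1]
foot [628.3 -54.2  24.6] z [-0.135 -0.018 -0.991]
```

>>> step_arm(plan=[{"dx":0.003,"dy":0,"dz":0.024,"ax":0,"ay":0,"az":0,"gripper":0.05},{"dx":0.002,"dy":0,"dz":0.014,"ax":0,"ay":0,"az":0,"gripper":0.05},{"dx":0.001,"dy":0,"dz":0.006,"ax":0,"ay":0,"az":0,"gripper":0.05},{"dx":0,"dy":0,"dz":0,"ax":0,"ay":0,"az":0,"gripper":0.05}])

```text
clock: 63.62
eef_pos: [643.1, -52.5, 130.5]
tool_rot: [3.142, 0.14, 0.134]
force: [-0.4, 0.4, 0.2]
width: 14.0
gripper_force: 59.8
```

>>> step_arm(plan=[{"dx":0.001,"dy":0,"dz":0.006,"ax":0,"ay":0,"az":0,"gripper":0.05},{"dx":0,"dy":0,"dz":0,"ax":0,"ay":0,"az":0,"gripper":0.05},{"dx":0,"dy":0,"dz":0,"ax":0,"ay":0,"az":0,"gripper":0.3},{"dx":0,"dy":0,"dz":0,"ax":0,"ay":0,"az":0,"gripper":0.5},{"dx":0,"dy":0,"dz":0,"ax":0,"ay":0,"az":0,"gripper":0.5},{"dx":0,"dy":0,"dz":0,"ax":0,"ay":0,"az":0,"gripper":0.5},{"dx":0,"dy":0,"dz":-0.03,"ax":0,"ay":0,"az":0,"gripper":0.5},{"dx":0,"dy":0,"dz":-0.06,"ax":0,"ay":0,"az":0,"gripper":0.5},{"dx":0,"dy":0,"dz":-0.1,"ax":0,"ay":0,"az":0,"gripper":0.5},{"dx":0,"dy":0,"dz":-0.12,"ax":0,"ay":0,"az":0,"gripper":0.5},{"dx":0,"dy":0,"dz":-0.12,"ax":0,"ay":0,"az":0,"gripper":0.5},{"dx":0,"dy":0,"dz":0,"ax":0,"ay":0,"az":0,"gripper":0.5},{"dx":0,"dy":0,"dz":0,"ax":0,"ay":0,"az":0,"gripper":0.5}])

```text
clock: 65.25
eef_pos: [660.8, -50.0, 256.9]
tool_rot: [3.141, 0.139, 0.135]
force: [-1.1, -0.7, 0.6]
width: 42.7
gripper_force: 0.0
```

```bash
python3 log.py
python3 - <<'E'
from h import *
a=shot('top','top13');b=shot('side','side13')
P=cloud(a);m=(P[...,2]>12)&(P[...,2]<26)&(np.hypot(P[...,0]-610,P[...,1]-355)<45);print('tape',cv2.minEnclosingCircle(P[m][:,:2].astype(np.float32)))
B=cv2.resize(b['color'][70:250,180:380,::-1],None,fx=3,fy=3,interpolation=cv2.INTER_CUBIC)
cv2.imwrite('pics/v8.png',B)
E
```

```text
65.2 [ 0.12  0.72 -0.18  1.33  0.14  1.24 -1.52] [661. -50. 257.] [3.14 0.14 0.13] [-1.1 -0.7  0.6]
tape ((609.447265625, 355.5320129394531), 30.26799774169922)
```

View pics/v8.png

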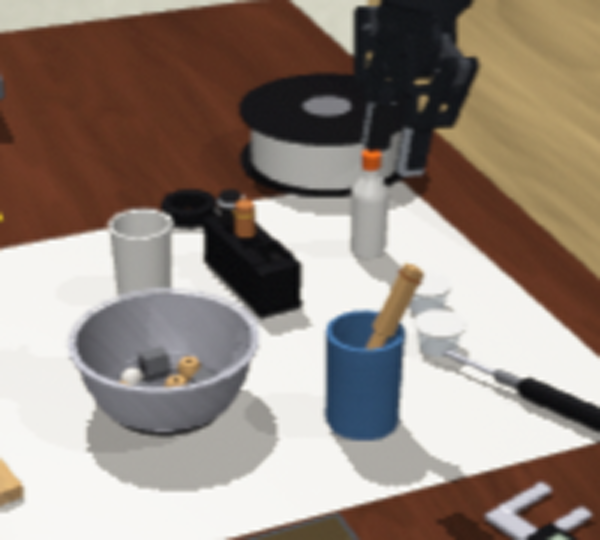

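The rod stands in the upright jar, the cup is upright, the beads are in the bowl and the tape has not moved, so I'm handing the job in.

```bash
python3 -c "
from cell import ctrl
print(ctrl.finish_job())"
```

```text
the job is handed in; nothing more can be done
None
```

The job is handed in at about 65 s, verdict not shown: 5 round, 3 hexagonal and 4 barrel beads are in the bowl, stirred just over four times round; the rod leans in the upright jar, the empty cup stands upright, and the tape has not moved.

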